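Shut a vacuum valve by its bare stem with locking pliers

TASK

Shut the vacuum valve, whose handle has come off, with the locking pliers: push the open jaws gently and squarely onto the bare stem until their throat meets it, squeeze the handles until they snap over centre and hold by themselves, and turn the stem clockwise right up to its shut stop, feeling for the stop and not wrenching beyond it. Then let go, flick the release lever so that the jaws spring open, draw the pliers off and leave them lying flat and open on the bench, well clear of the stem. Keep the gripper itself off the valve, and leave the wafer box, the lens and the old handle where they are.

Things in the scene. Friction and masses are not known exactly. Their poses are not given: they have to be found in the camera images.
- pliers: bare steel locking pliers, loose, lying open: 205 mm long, 18 mm thick, about 0.35 kg, balance point at x = -42 mm. Origin on the underside, beside the jaw pivot, on the bite line; x to the jaw tips (x = 44 mm), y (left) to the moving jaw and handle. Fixed side: jaw face y = -6 mm; straight handle, flat outer face y = -20 mm from x = -10 to -112 mm; screw knob behind it to x = -130, y = -16 to -2 mm
- throat (a point): front face of the stop between the jaws, on the pliers' axis, 11.5 mm ahead of their origin, 10 mm up. Open jaws leave y = -6 to 8 mm free beside the throat and -6 to 20 mm at the tips, so bring them on with the stem 2 to 3 mm left of the axis and the pliers' x along the flats. Sliding drags 3 to 5 N; a further 3 to 5 N means the throat is home; 25 N is ramming
- bite (a point): where the stem's axis belongs: on the pliers' axis, 22 mm ahead of their origin, 10 mm up. With the throat home it lies within 2 mm of the stem's axis; short of it by more than 6 mm is not home. A locked pair of jaws presses on the flats with about 30 N each and stays on by itself, however hard the handles were squeezed
- neck (a point): carrying grip, 28 mm behind the pliers' origin, midway between the outer faces of the open handles (5 mm left of the axis), 10 mm up; about 49 mm wide there. Held here, so near the pivots, with 12 to 20 N, the pliers slide along the bench or draw off without closing. The fixed handle's flat face aligns itself to a finger; the moving handle slants 0.24 rad
- grip (a point): on the pliers' axis, 60 mm behind their origin, 10 mm up. To lock, grip near here: 66 mm behind the origin the open handles are 59 mm wide, midway 10 mm left of the axis; they begin to close at 12 N and snap over centre at 15 to 20 N, then about 42 mm wide. Only the moving handle travels: shift the hand right by half the width lost, or the stem is pushed aside
- handle_pad (a point): on the moving handle's outer face, 60 mm behind the pliers' origin when locked, 9 mm up. That face is straight: in the pliers' frame from (-4, 22) to (-121, 51) mm when open, from (-1, 26) to (-121, 20) mm when locked
- toggle (a joint): knee of the pliers (moving handle against its toggle link), rad: 0 fully open, about 0.62 dead centre, 0.68 to 0.71 locked over centre. It falls back to 0 by itself when released
- lever_tip (a point): round end of the release lever's tail, dark steel, 8 mm thick, from 2 to 18 mm over the bench, sticking out 36 mm behind the moving handle. Locked, it is 158 mm behind the pliers' origin and 2 mm left of the axis. Push it left (pliers' +y), away from the fixed handle, with a closed gripper set down on its right, behind the screw knob
- lever (a joint): release lever, rad: 0 at rest, grows as the tail is pushed left, to 0.22; its spring returns it. The locked pliers snap open at 0.05 to 0.11 rad, 4 to 9 mm at the tail's end, with 2 to 4 N
- stem (a joint): valve stem, rad: 0 open, 1.571 shut, on a hard stop; grows clockwise from above; starts at 0.5 to 0.85. Turning takes 3 to 5 N at 85 mm from its axis. The jaws give on the flats: the stem lags the pliers by 0.03 to 0.06 rad, and clamping may turn it a little. Stop within a few hundredths of a rad of meeting the stop: 0.09 further (about 12 N at 85 mm) puts over 90 N on the flats, an overload
- stem_top (a point): centre of the top face of the bare steel stem, 24 mm over the bench: 20 mm long, two flats 12 mm apart, in a dark collar 36 mm across and 2 mm high (no obstacle). x along the flats, which in the valve's frame head 1.071 rad minus the joint value. The jaws go on from the robot's side, along the flats
- valve: fixed aluminium bench panel of the vacuum valve, flush with the bench, 180 by 210 mm. Origin on the stem's axis at bench height; x away from the robot at yaw 0; panel centre 25 mm ahead. Black ticks by the collar mark the flats' headings: single for open, double for shut
- gauge (a point): top of the pressure gauge, 62 mm across on a riser, 89 mm high, at (82, -70) mm in the valve's frame; fixed, keep the gripper off it
- line (a point): top of the flanged line stub, 73 mm high, at (82, 72) mm in the valve's frame; its 25 mm pipe runs 98 mm from here along the valve's +y; fixed, keep the gripper off it
- wafer_box: bystander: round flat wafer box, pale plastic, 120 mm across, 22 mm high, loose; origin under its centre
- objective: bystander: microscope objective lens standing on its thread, steel, 34 mm across, 56 mm high, loose; origin under its centre
- old_handle: bystander: the valve's old lever handle, about 135 mm long with a black grip, 10 mm high, loose; origin under the bar, 30 mm from its middle, x towards the grip
Things that resemble listed ones, but are neither listed nor needed, are in the scene too. Several things look just like the pliers: the one meant starts farthest from the robot's base.

How it is judged:
On the way, in this order (a step that is already met when the one before it is completed fails the run):
1. the pliers are locked over centre on the stem, the stem deep in the jaws (value of joint toggle above 0.65 rad and contact force between pliers and valve above 20 N and horizontal distance between bite and stem_top below 0.006 m), for 0.2 s.
2. the stem is turned clockwise to its shut stop with the pliers still locked on it (value of joint stem above 1.55 rad and value of joint toggle above 0.65 rad and contact force between pliers and valve above 20 N), for 0.2 s.
3. the release lever of the locked pliers is pushed (value of joint lever above 0.03 rad and value of joint toggle above 0.4 rad).
At the end, for the whole second after the job is handed in: the stem is on its shut stop (joint stem above 1.55 rad), the pliers are open (joint toggle below 0.2 rad), drawn off (bite over 50 mm from the stem's axis), lying flat on the bench (origin under 6 mm up, tilt under 0.1 rad) and at rest (value of joint stem above 1.55 rad and value of joint toggle below 0.2 rad and horizontal distance between bite and stem_top above 0.05 m and height (world z) of pliers below 0.006 m and angle between pliers's own z axis and vertical below 0.1 rad and linear speed of pliers below 0.02 m/s); the robot touches nothing.
It fails at once if the clamped stem is overloaded: the jaws press on it with over 90 N (contact force between pliers and valve above 90 N).
It fails at once if the open jaws are rammed against the stem (contact force between pliers and valve above 25 N and value of joint toggle below 0.15 rad).
It fails at once if the gripper's fingers press on the valve, its stem or its fittings (contact force between the fingers and valve above 5 N).
It fails at once if the wafer box, the lens or the old valve handle is moved (distance of any of wafer_box, objective, old_handle from where it was at the start of the episode above 0.02 m).
It also fails if it takes over 72 s, if anything falls off the work surface, if the arm or the gripper's body presses on something with over 40 N, if the wrist force passes 120 N, or if a joint passes its speed limit or range.

ROBOT

A 6-joint arm with a two-finger parallel gripper is mounted at the origin on the work surface. World frame = base frame: x ahead of the robot, y to its left, z up, the work surface at z = 0. Lengths are in m, angles in rad, forces in N, time in s.
With the tool pointing down it reaches from about 0.35 to 0.975 m from the base axis. Payload 4.9 kg.
Tool frame: the origin (TCP) lies on the centre line of the jaws, within the pads' length; the fingertips stand 14 mm ahead of it and the grasp point (between the pads) lies 5 mm behind it (manip.nose_length is the distance from the TCP to the fingertips, in m); z points along the fingers, y is the line along which they close (so a half turn about z gives the same grasp; the last joint's range is limited). The gripper opens to 85 mm and grips with 20 to 120 N. Pads are 22 mm wide; open, the fingers measure 114 mm over their backs; the gripper's body (76 mm by 85 mm) begins 54 mm behind the grasp point. The pads swing forward as they close: fully open they stand 13 mm farther back than shut.
Start: joints at [1.114, 0.053, 1.613, -0, 1.476, -0.119], TCP at [0.207, 0.59, 0.245] pointing down, gripper open.
Joint ranges: [-3.01, 3.01], [-1.01, 2.22], [0.06, 2.58], [-1.02, 4.17], [0.09, 2.62], [-3.14, 3.14]. Speed limits (rad/s): [2.57, 2.57, 3.14, 3.14, 3.14, 3.14].

INTERFACE

Orientations are given as a unit quaternion [w, x, y, z].
In Python, from plant import manip, imaging gives the robot as it stands.
- The arm moves only by the tool play_rows, never from a script. Its argument "commands" is a list of rows, each a list of 6 numbers: the shift along the tool's x, y, z in mm, then the turn, a rotation vector about the tool's x, y, z in degrees. A call has 1 to 5 rows; each row shifts and turns the commanded pose from where the row before left it, along the tool's axes as they then stand; what a row does not reach is not made up. A row lasts 1/12 s, in which the tool goes at most 41.7 mm and 7.16 degrees, less where a joint would pass 70% of its speed; a pose out of reach is approached as far as the arm can. A call is refused whole if a number of a shift passes 41.7 or a number of a turn 7.16, either way. A call with a gripper value outside its range is refused whole. "hand" is the finger opening in mm, from 0 to 85.4, set as the call begins (left out, the last holds). The fingers move at their own pace and stop on an object; the grip force is fixed at half the most. Time passes only in rows, so rows that do not move let the fingers close. It gives the time, the measured TCP pose, the force, the opening and the grip force at its end, in the units of the state.
- manip.state(): the state, without advancing time (a new reading comes with each control period).
- imaging.grab_frame(name): name is "side" or "top" or "wrist"; returns a dict with "image" (420x560x3 uint8, red, green, blue), "fx", "fy", "cx", "cy" (pixels), "R" (3x3) and "t" (3): a world point X has camera coordinates R X + t; the wrist camera has in their place "mount" (4x4, takes a point from camera to tool coordinates, whose origin is the TCP and whose axes are the flange's). Camera axes: x right, y down, z forward; pixel columns grow to the right and rows downward; lengths in m; the calibration is good to about 2 mm. A picture is of the moment at which its call begins: read the wrist's pose just before it. There is no depth.
- manip.job_done(): hands the job in; it is judged then, once.
The state is a dict: "time": time; "joint_pos": joint angles; "joint_vel": joint speeds; "joint_efforts": joint torques, N m; "tool_pos": TCP position; "tool_rot": TCP orientation; "contact_force": force on the tool from outside, world axes, zero at the start; "ft_torque": the same for the moment, N m; "gripper_width": opening from 0.0 (shut) to 1.0 (fully open); "grasp_force": force on a finger pad.
Only numpy, scipy, OpenCV 4.12 (cv2) and the standard library are available. Lean on these libraries where they do the work, as an engineer would, in place of code of your own. Each camera call takes 0.05 s, during which the arm holds its last target. There are 200 camera calls.

## Working session

There is one attempt and no reset: what is moved stays moved. The work goes in short steps, Python scripts to look and compute and a tool call to move; the robot and the scene stay as the last step left them, time stands still between calls to the robot, and variables do not carry over. Pictures are saved under pics/ and viewed, at most 10 in all, crops included, and the job is handed in when it is done.

Besides the shell and the picture viewer there is one more tool, called after "Request:" as name(argument=value, ...), one argument or row to a line, values as JSON. play_rows: Moves the arm, as the interface text tells. Its arguments: {"type":"object","properties":{"commands":{"type":"array","items":{"type":"array","items":{"type":"number"}}},"hand":{"type":"number"}},"required":["commands"]}

```bash
mkdir -p pics; ls; python3 - <<'E'
from plant import manip, imaging
import cv2, numpy as np
print(manip.state())
for n in ("top","side"):
    f=imaging.grab_frame(n); cv2.imwrite(f"pics/{n}0.png",cv2.resize(f["image"][:,:,::-1],(784,588),interpolation=cv2.INTER_CUBIC))
    print(n,{k:np.round(f[k],4).tolist() for k in f if k!="image"})
    np.savez(f"{n}0.npz",**f)
E
```

```text
pics
{'time': 0.0, 'joint_pos': array([ 1.11401376e+00,  5.33575070e-02,  1.61429695e+00, -1.10800572e-06,
        1.47597172e+00, -1.19016681e-01]), 'joint_vel': array([-0.00030107, -0.00061781,  0.00059624, -0.00131868,  0.00039399,
       -0.00024064]), 'joint_efforts': array([-5.26098611e-04, -3.93680227e+01, -3.70180964e+01, -1.71933652e-04,
        6.87126463e-03,  1.80345999e-06]), 'tool_pos': array([0.20686094, 0.58915074, 0.24406081]), 'tool_rot': array([-2.88169703e-04,  1.68081149e-01,  9.85772638e-01, -9.75071608e-04]), 'contact_force': array([ 0.27408804,  0.05022796, -0.18797712]), 'ft_torque': array([-0.00729645,  0.02258677,  0.02289875]), 'grasp_force': 0.0, 'gripper_width': 0.9992388749456299}
top {'fx': 384.6855, 'fy': 384.6855, 'cx': 280.369, 'cy': 214.9419, 'R': [[-0.0196, -0.9998, -0.0104], [-0.9928, 0.0207, -0.1181], [0.1183, 0.008, -0.9929]], 't': [-0.0134, 0.5641, 1.0652]}
side {'fx': 468.1663, 'fy': 468.1663, 'cx': 285.196, 'cy': 209.6325, 'R': [[-0.9862, -0.1645, -0.0194], [-0.0939, 0.6517, -0.7526], [0.1365, -0.7404, -0.6581]], 't': [0.5301, 0.1107, 1.0934]}
```

View pics/top0.png

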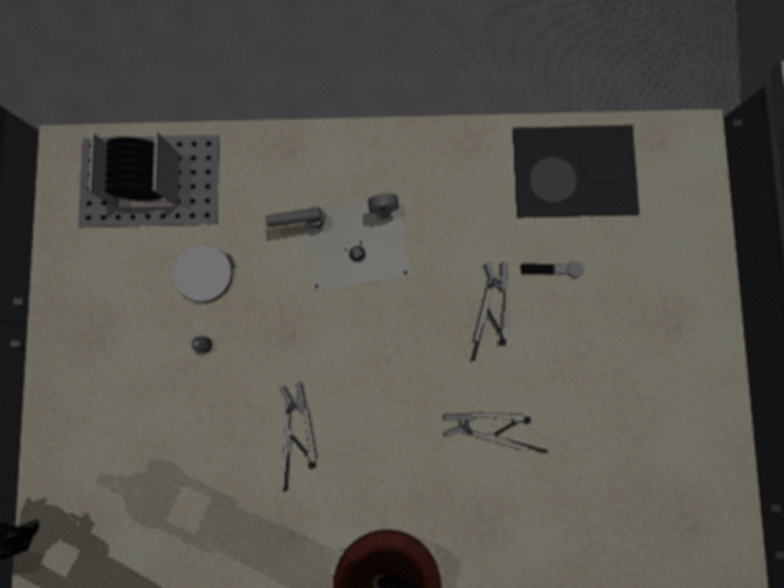

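View pics/side0.png

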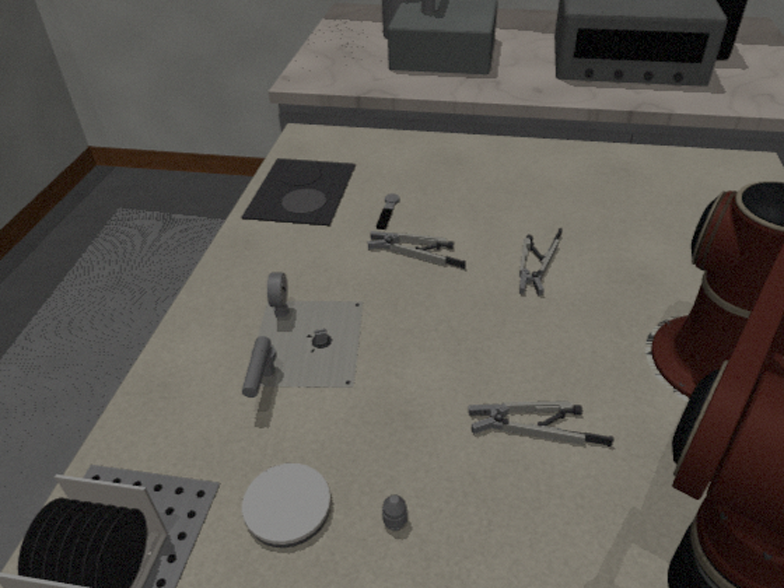

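The three pliers in the top view are at (495,310), (300,435) and (495,430). The base is near (387,580), so the one at (495,310), beside the old handle (550,269), is farthest away. I'll confirm that in an enlarged crop.

```bash
cat > h.py <<'E'
import numpy as np, cv2
from scipy.spatial.transform import Rotation as Ro
def q2R(q): return Ro.from_quat([q[1],q[2],q[3],q[0]]).as_matrix()
def cam(f,s=None):
    """camera centre and R (cam->world)"""
    if "mount" in f:
        M=np.array(f["mount"]); Rt=q2R(s["tool_rot"]); 
        return Rt@M[:3,3]+s["tool_pos"], Rt@M[:3,:3]
    R=np.array(f["R"]); return -R.T@np.array(f["t"]), R.T
def pix(f,u,v,z,s=None):
    c,R=cam(f,s); d=R@np.array([(u-f["cx"])/f["fx"],(v-f["cy"])/f["fy"],1]); return c+d*(z-c[2])/d[2]
def proj(f,X,s=None):
    c,R=cam(f,s); p=R.T@(np.asarray(X)-c); return f["cx"]+f["fx"]*p[0]/p[2], f["cy"]+f["fy"]*p[1]/p[2]
E
python3 - <<'E'
import numpy as np,cv2
from h import *
f=dict(np.load("top0.npz"))
im=f["image"][135:275,215:425,::-1]
cv2.imwrite("pics/crop0.png",np.clip(cv2.resize(im,None,fx=3.8,fy=3.8,interpolation=cv2.INTER_CUBIC)*1.5,0,255).astype("uint8"))
for n,u,v in (("pl",495,310),("p2",300,435),("p3",495,430)):
    X=pix(f,u/1.4,v/1.4,.01);print(n,X,np.hypot(X[0],X[1]))
print("stem",pix(f,357/1.4,251/1.4,.024), "jaw tips",pix(f,495/1.4,263/1.4,.01),"lever",pix(f,473/1.4,359/1.4,.01))
E
```

```text
pl [ 0.5430529  -0.23689064  0.01      ] 0.5924724694964321
p2 [0.2967019  0.16825001 0.01      ] 0.34108662490499764
p3 [ 0.29937352 -0.22664548  0.01      ] 0.3754899160541446
stem [0.6709586  0.04713449 0.024     ] jaw tips [ 0.64203635 -0.24105226  0.01      ] lever [ 0.44290187 -0.18755152  0.01      ]
```

View pics/crop0.png

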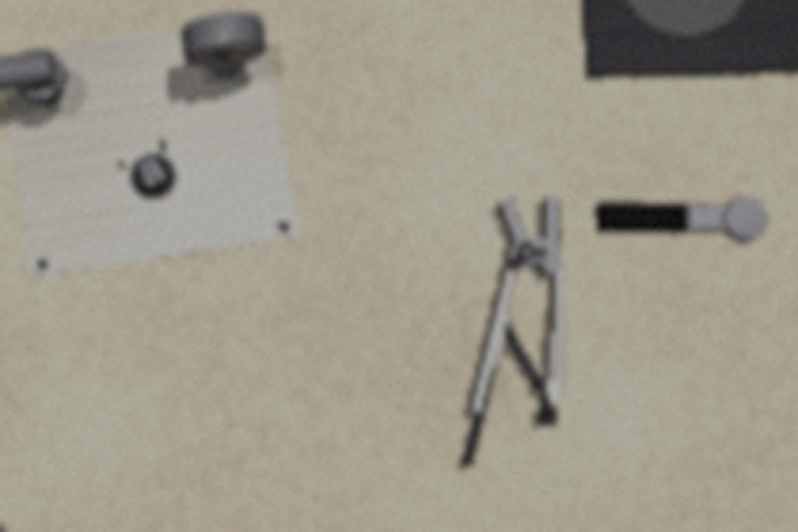

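The crop shows the chosen pliers near (530,320), jaws up (away from the robot) and moving handle on the left. The stem is at (153,175), and the old handle's grip is at (600,217), clear of the right jaw. Next is a closer look with the wrist camera.

```bash
cat >> h.py <<'E'
def plan(s,pos,yaw):
    """tool-frame shift (mm, in present axes), turn (deg) to reach pos with tool y heading yaw (rad), tool pointing down"""
    R=q2R(s["tool_rot"]); 
    y=np.array([np.cos(yaw),np.sin(yaw),0]); z=np.array([0,0,-1]); x=np.cross(y,z); Rd=np.stack([x,y,z],1)
    d=1000*R.T@(np.array(pos)-s["tool_pos"]); r=np.degrees(Ro.from_matrix(R.T@Rd).as_rotvec())
    print("shift mm",np.round(d,1),"turn deg",np.round(r,2)); return d,r
def show(s):
    R=q2R(s["tool_rot"]); print("t",round(s["time"],2),"pos",np.round(s["tool_pos"]*1000,1),"yaw_y",round(float(np.arctan2(R[1,1],R[0,1])),4),"tilt",np.round(R[:2,2],4),"F",np.round(s["contact_force"],1),"T",np.round(s["ft_torque"],2),"w",round(85.4*s["gripper_width"],1),"gf",round(float(s["grasp_force"]),1),"j6",round(float(s["joint_pos"][5]),2))
E
python3 - <<'E'
from plant import manip, imaging
from h import *
s=manip.state(); show(s)
f=imaging.grab_frame("wrist"); print(np.round(f["mount"],3),f["fx"],manip.nose_length)
plan(s,[.58,-.13,.33],np.pi/2)
E
```

```text
t 0.1 pos [206.9 589.2 244.2] yaw_y 1.233 tilt [-0.0008 -0.0016] F [ 0.  -0.1 -0.3] T [ 0.01 -0.   -0.03] w 85.1 gf 0.0 j6 -0.12
[[ 0.001 -0.962 -0.274  0.07 ]
 [ 1.     0.001  0.    -0.001]
 [ 0.    -0.274  0.962 -0.13 ]
 [ 0.     0.     0.     1.   ]] 322.96945770872316 0.014
shift mm [-590.4 -555.1  -84.9] turn deg [ -0.1   -0.03 -19.36]
```

Request:
play_rows(
  commands=[
    [0,0,0,0,0,-6.5],
    [0,0,0,0,0,-6.5],
    [0,0,0,0,0,-6.4],
    [-25,-32,0,0,0,0],
    [-25,-32,0,0,0,0],
  ],
)

```text
time: 0.57
tool_pos: [0.2565, 0.5256, 0.2446]
tool_rot: [-0.0, -0.002, 1.0, -0.0]
contact_force: [0.7, -0.6, -0.1]
gripper_width: 0.997
grasp_force: 0.0
```

Request:
play_rows(
  commands=[
    [-25,-32,2,0,0,0],
    [-25,-32,2,0,0,0],
    [-25,-32,2,0,0,0],
    [-25,-32,2,0,0,0],
    [-25,-32,2,0,0,0],
  ],
)

```text
time: 0.98
tool_pos: [0.3829, 0.364, 0.235]
tool_rot: [-0.0, -0.001, 1.0, -0.0]
contact_force: [0.6, 0.1, 0.5]
gripper_width: 0.998
grasp_force: 0.0
```

Request:
play_rows(
  commands=[
    [-25,-32,2,0,0,0],
    [-25,-32,2,0,0,0],
    [-25,-32,2,0,0,0],
    [-25,-32,2,0,0,0],
    [-25,-32,2,0,0,0],
  ],
)

```text
time: 1.4
tool_pos: [0.5081, 0.204, 0.225]
tool_rot: [-0.0, -0.0, 1.0, 0.0]
contact_force: [0.1, 0.8, 0.2]
gripper_width: 0.999
grasp_force: 0.0
```

Request:
play_rows(
  commands=[
    [-25,-32,2,0,0,0],
    [-25,-32,0,0,0,0],
    [-25,-32,0,0,0,0],
    [-25,-32,0,0,0,0],
    [0,0,0,0,0,0],
  ],
)

```text
time: 1.82
tool_pos: [0.6105, 0.0724, 0.2227]
tool_rot: [0.0, 0.003, 1.0, -0.001]
contact_force: [-1.1, 0.4, 0.4]
gripper_width: 1.001
grasp_force: 0.0
```

```bash
python3 - <<'E'
from plant import manip, imaging
from h import *
s=manip.state(); show(s)
f=imaging.grab_frame("wrist"); np.savez("w1.npz",**f,tool_pos=s["tool_pos"],tool_rot=s["tool_rot"])
u,v=map(int,proj(f,[.671,.047,.024],s)); print(u,v)
u=min(max(u,100),460); v=min(max(v,75),345)
print(u,v)
im=f["image"][v-75:v+75,u-100:u+100,::-1]
cv2.imwrite("pics/stem.png",cv2.resize(np.clip(im*1.3,0,255).astype("uint8"),(800,600),interpolation=cv2.INTER_CUBIC))
plan(s,[.5,-.235,.2],np.pi/2)
E
```

```text
t 1.82 pos [610.5  72.4 222.7] yaw_y 1.5655 tilt [ 0.001  -0.0025] F [-1.1  0.4  0.4] T [ 0.05 -0.    0.01] w 85.5 gf 0.0 j6 -1.57
256 246
256 246
shift mm [ 108.9 -307.9   23.4] turn deg [-0.14  0.06 -0.3 ]
```

View pics/stem.png

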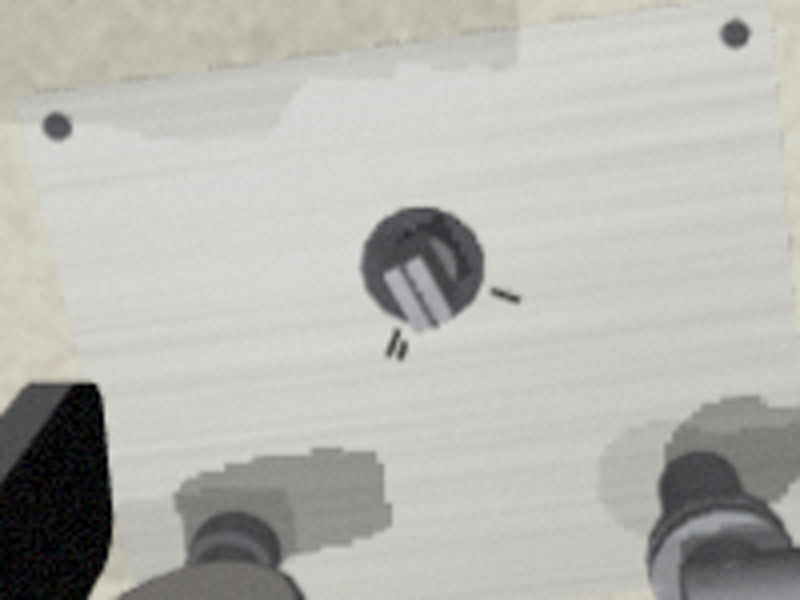

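The wrist crop shows the stem's top face, centre about (419,296), long axis from (401,266) to (436,326). The collar centre is about (423,268). The panel bolts are at (57,126) and (735,33), the double tick at (397,345) and the single tick at (507,296).

```bash
python3 - <<'E'
from h import *
f=dict(np.load("w1.npz")); s=f
P=lambda a,b,z: pix(f,256-100+a/4,246-75+b/4,z,s)
st=P(419,296,.024); a=P(401,266,.024); b=P(436,326,.024); c=P(423,268,.002)
print("stem",st,"collar",c,"head",np.arctan2(*(b-a)[[1,0]]),"len",np.linalg.norm(b-a))
l=P(57,126,0);r=P(735,33,0);d=r-l; vy=np.arctan2(-d[0],d[1]); print("valve yaw",vy,"bolt mid",(l+r)/2, np.linalg.norm(d))
for n,t in (("shut",(397,345)),("open",(507,296))):
    t=P(*t,0); print(n,np.arctan2(*(t-c)[[1,0]]), "expected",vy+1.071-(1.571 if n=="shut" else 0))
t=dict(np.load("top0.npz")); print("top stem",pix(t,215+153/3.8,135+173/3.8,.024),"collar?",pix(t,215+153/3.8,135+178/3.8,.002))
E
```

```text
stem [0.66888157 0.05159521 0.024     ] collar [0.66888662 0.05152283 0.002     ] head 0.4832549929640253 len 0.019727810482916053
valve yaw 0.13450195752352911 bolt mid [0.61406961 0.04393655 0.        ] 0.1908517088021048
shut -0.3204793275407048 expected -0.3654980424764709
open 1.1969677599257509 expected 1.205501957523529
top stem [0.66726174 0.04641087 0.024     ] collar? [0.66795345 0.04805904 0.002     ]
```

Request:
play_rows(
  commands=[
    [13,-37,3,0,0,0],
    [13,-37,3,0,0,0],
    [13,-37,3,0,0,0],
    [13,-37,3,0,0,0],
    [13,-37,3,0,0,0],
  ],
)

```text
time: 2.28
tool_pos: [0.5414, -0.1073, 0.208]
tool_rot: [-0.0, -0.001, 1.0, 0.0]
contact_force: [0.3, -0.7, 0.4]
gripper_width: 1.0
grasp_force: 0.0
```

Request:
play_rows(
  commands=[
    [13,-37,3,0,0,0],
    [13,-37,3,0,0,0],
    [13,-37,3,0,0,0],
    [0,0,0,0,0,0],
    [0,0,0,0,0,0],
  ],
)

```text
time: 2.7
tool_pos: [0.5029, -0.2186, 0.1988]
tool_rot: [-0.0, 0.001, 1.0, 0.001]
contact_force: [1.7, -0.2, 0.6]
gripper_width: 1.002
grasp_force: 0.0
```

```bash
python3 - <<'E'
from plant import manip, imaging
from h import *
s=manip.state(); show(s)
f=imaging.grab_frame("wrist"); np.savez("w2.npz",**f,tool_pos=s["tool_pos"],tool_rot=s["tool_rot"])
pts=[proj(f,[x,y,.01],s) for x,y in ((.64,-.24),(.443,-.188),(.55,-.25))]; print(np.round(pts))
im=f["image"][:,:,::-1]
cv2.imwrite("pics/pl.png",cv2.resize(np.clip(im*1.3,0,255).astype("uint8")[60:420,40:520],(800,600),interpolation=cv2.INTER_CUBIC))
E
```

```text
t 2.7 pos [ 502.9 -218.6  198.8] yaw_y 1.5688 tilt [-0.0006  0.001 ] F [ 1.7 -0.2  0.6] T [ 0.   -0.    0.03] w 85.6 gf 0.0 j6 -2.12
[[260. 314.]
 [311. 133.]
 [249. 239.]]
```

View pics/pl.png

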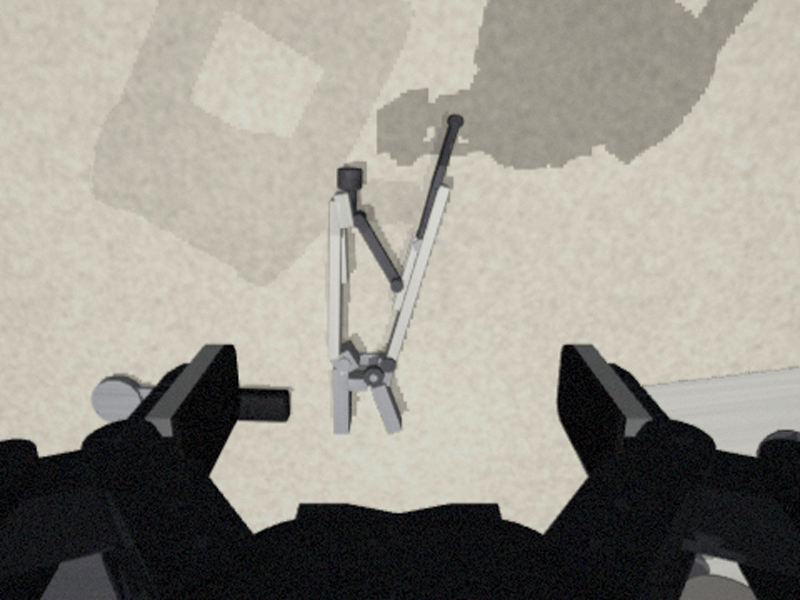

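The picture shows the fixed handle's outer edge from (330,200) to (332,358). The fixed jaw tip is at (342,433), the moving jaw tip at (394,430), the pivot bolt at (374,376), the knob at (349,178) and the lever end at (456,120). The pliers head straight ahead.

```bash
python3 - <<'E'
from h import *
f=dict(np.load("w2.npz")); s=f
P=lambda a,b,z: pix(f,40+a*.6,60+b*.6,z,s)[:2]
# model (pliers frame xy) vs pixels, height
M=[((-112,-20),(330,199),.018),((-12,-20),(332,358),.018),((44,-6),(351,432),.018),((44,20),(384,432),.018),((-121,51),(451,187),.018),((-130,-9),(349,168),.013)]
W=np.array([P(*p,z) for _,p,z in M]); m=np.array([a for a,_,_ in M])/1000
print(np.round(W,4))
A=m-m.mean(0);B=W-W.mean(0); th=np.arctan2((A[:,0]*B[:,1]-A[:,1]*B[:,0]).sum(),(A*B).sum()); R=np.array([[np.cos(th),-np.sin(th)],[np.sin(th),np.cos(th)]])
o=W.mean(0)-R@m.mean(0); print("yaw",th,"origin",o); print("resid mm",np.round(1000*(W-(m@R.T+o)),1))
d=W[1]-W[0]; print("edge yaw",np.arctan2(d[1],d[0]),"lever end",P(456,120,.018), "model", o+R@np.array([-.158,.055]))
print("neck",o+R@np.array([-.028,.005]))
E
```

```text
[[ 0.4859 -0.2584]
 [ 0.5875 -0.2607]
 [ 0.6412 -0.25  ]
 [ 0.6413 -0.2282]
 [ 0.479  -0.1882]
 [ 0.4686 -0.2473]]
yaw -0.03982288334360476 origin [ 0.59829442 -0.24336222]
resid mm [[ 0.4  0.5]
 [ 2.   2.2]
 [-0.8  1.1]
 [-1.8 -3.1]
 [-0.4 -0.6]
 [ 0.6 -0.1]]
edge yaw -0.023115369046598545 lever end [ 0.4414711  -0.18632838] model [ 0.44260936 -0.18211547]
neck [ 0.57051568 -0.23725143]
```

```bash
python3 - <<'E'
from plant import manip
from h import *
s=manip.state(); show(s); plan(s,[.570,-.238,.016],np.pi/2-.03)
E
```

```text
t 2.75 pos [ 503.4 -217.6  199. ] yaw_y 1.5708 tilt [-0.0003  0.0011] F [ 0.8  0.2 -0.3] T [-0.03 -0.02 -0.04] w 85.1 gf 0.0 j6 -2.11
shift mm [-66.6 -20.6 182.9] turn deg [ 0.06 -0.02  1.72]
```

Request:
play_rows(
  commands=[
    [-16,-5,25,0,0,1.7],
    [-16,-5,30,0,0,0],
    [-16,-5,30,0,0,0],
    [-16,-5,30,0,0,0],
    [-2,0,25,0,0,0],
  ],
)

```text
time: 3.17
tool_pos: [0.5716, -0.2376, 0.0576]
tool_rot: [0.0, 0.013, 1.0, 0.0]
contact_force: [-0.5, 0.5, -0.4]
gripper_width: 1.003
grasp_force: 0.0
```

Request:
play_rows(
  commands=[
    [0,0,20,0,0,0],
    [0,0,15,0,0,0],
    [0,0,5,0,0,0],
    [0,0,0,0,0,0],
  ],
)

```text
time: 3.5
tool_pos: [0.5687, -0.237, 0.0175]
tool_rot: [-0.002, 0.013, 1.0, 0.001]
contact_force: [0.0, -0.0, 0.5]
gripper_width: 1.001
grasp_force: 0.0
```

```bash
python3 - <<'E'
from plant import manip, imaging
from h import *
s=manip.state(); show(s); plan(s,[.570,-.238,.016],np.pi/2-.03)
f=imaging.grab_frame("wrist"); np.savez("w3.npz",**f,tool_pos=s["tool_pos"],tool_rot=s["tool_rot"])
cv2.imwrite("pics/neck.png",cv2.resize(np.clip(f["image"][:,:,::-1]*1.4,0,255).astype("uint8"),(784,588)))
E
```

```text
t 3.5 pos [ 568.7 -237.    17.5] yaw_y 1.5443 tilt [-0.0031  0.0021] F [ 0.  -0.   0.5] T [ 0.03 -0.01 -0.04] w 85.5 gf 0.0 j6 -2.06
shift mm [-1.3 -1.   1.5] turn deg [ 0.11 -0.18  0.2 ]
```

View pics/neck.png

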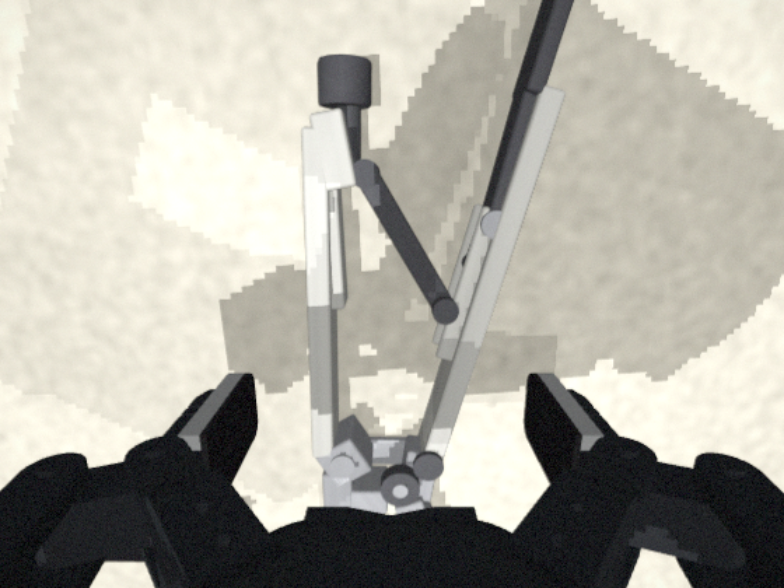

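The open fingers stand on both sides of the neck (handles 313–445, pads 254–530 in x), about 3 mm off centre. I'll correct this and close gently.

Request:
play_rows(
  commands=[
    [-1,-3,1,0,0,0.2],
    [0,0,0,0,0,0],
    [0,0,0,0,0,0],
    [0,0,0,0,0,0],
    [0,0,0,0,0,0],
  ],
  hand=52,
)

```text
time: 3.97
tool_pos: [0.5713, -0.2425, 0.0196]
tool_rot: [0.001, 0.016, 1.0, -0.0]
contact_force: [1.5, 3.2, 2.7]
gripper_width: 0.607
grasp_force: 1.7
```

Request:
play_rows(
  commands=[
    [0,0,0,0,0,0],
    [0,0,0,0,0,0],
    [0,0,0,0,0,0],
  ],
  hand=50,
)

```text
time: 4.22
tool_pos: [0.5711, -0.2427, 0.0195]
tool_rot: [0.001, 0.016, 1.0, -0.0]
contact_force: [1.7, 4.1, 5.4]
gripper_width: 0.584
grasp_force: 4.7
```

Request:
play_rows(
  commands=[
    [0,0,0,0,0,0],
    [0,0,0,0,0,0],
    [0,0,0,0,0,0],
  ],
  hand=49,
)

```text
time: 4.47
tool_pos: [0.5711, -0.2429, 0.0197]
tool_rot: [0.001, 0.016, 1.0, -0.0]
contact_force: [0.9, 3.0, 7.3]
gripper_width: 0.582
grasp_force: 12.3
```

Request:
play_rows(
  commands=[
    [0,0,-1,0,0,0],
    [0,0,0,0,0,0],
    [0,0,0,0,0,0],
  ],
  hand=48.7,
)

```text
time: 4.72
tool_pos: [0.5707, -0.2431, 0.0198]
tool_rot: [0.001, 0.016, 1.0, -0.001]
contact_force: [2.2, 0.8, 3.8]
gripper_width: 0.573
grasp_force: 14.9
```

```bash
python3 - <<'E'
from plant import manip
from h import *
s=manip.state(); show(s)
E
```

```text
t 4.72 pos [ 570.7 -243.1   19.8] yaw_y 1.5384 tilt [ 0.0011 -0.0011] F [2.2 0.8 3.8] T [ 0.15 -0.21 -0.08] w 48.9 gf 14.9 j6 -2.06
```

```bash
python3 - <<'E'
from plant import manip
from h import *
s=manip.state(); f=dict(np.load("w2.npz"))
for y in (-.05,-.08,-.1):
  for x in (.56,.6,.63):
    for z in (.035,.1,.15):
      q=dict(s); q["tool_pos"]=np.array([x,y,z]); print(x,y,z,np.round(proj(f,[.668,.05,.024],q)))
E
```

```text
0.56 -0.05 0.035 [462. 443.]
0.56 -0.05 0.1 [415. 361.]
0.56 -0.05 0.15 [393. 322.]
0.6 -0.05 0.035 [471. 385.]
0.6 -0.05 0.1 [420. 315.]
0.6 -0.05 0.15 [396. 282.]
0.63 -0.05 0.035 [479. 337.]
0.63 -0.05 0.1 [424. 278.]
0.63 -0.05 0.15 [398. 250.]
0.56 -0.08 0.035 [515. 442.]
0.56 -0.08 0.1 [455. 360.]
0.56 -0.08 0.15 [426. 321.]
0.6 -0.08 0.035 [528. 384.]
0.6 -0.08 0.1 [462. 314.]
0.6 -0.08 0.15 [430. 281.]
0.63 -0.08 0.035 [539. 336.]
0.63 -0.08 0.1 [467. 277.]
0.63 -0.08 0.15 [434. 249.]
0.56 -0.1 0.035 [551. 441.]
0.56 -0.1 0.1 [481. 359.]
0.56 -0.1 0.15 [448. 320.]
0.6 -0.1 0.035 [566. 383.]
0.6 -0.1 0.1 [489. 313.]
0.6 -0.1 0.15 [453. 281.]
0.63 -0.1 0.035 [578. 335.]
0.63 -0.1 0.1 [496. 276.]
0.63 -0.1 0.15 [458. 249.]
```

Request:
play_rows(
  commands=[
    [0,0,-2,0,0,0],
    [0,0,-3,0,0,0],
    [0,0,-3,0,0,0],
    [0,0,0,0,0,0],
  ],
)

```text
time: 5.05
tool_pos: [0.5696, -0.2424, 0.0269]
tool_rot: [-0.001, 0.016, 1.0, 0.0]
contact_force: [0.0, 0.3, -3.6]
gripper_width: 0.573
grasp_force: 11.6
```

Request:
play_rows(
  commands=[
    [0,10,-15,0,0,0],
    [-6,20,-16,0,0,0],
    [-10,24,-16,0,0,0],
    [-12,24,-14,0,0,0],
    [-12,24,-8,0,0,0],
  ],
)

```text
time: 5.47
tool_pos: [0.6142, -0.1413, 0.0979]
tool_rot: [0.001, 0.016, 1.0, -0.0]
contact_force: [0.7, -0.5, -3.5]
gripper_width: 0.575
grasp_force: 8.0
```

Request:
play_rows(
  commands=[
    [-12,22,-4,0,0,0],
    [-8,14,0,0,0,0],
    [-2,5,0,0,0,0],
    [0,0,0,0,0,0],
    [0,0,0,0,0,0],
  ],
)

```text
time: 5.88
tool_pos: [0.6358, -0.102, 0.0989]
tool_rot: [-0.001, 0.016, 1.0, -0.0]
contact_force: [-0.2, -0.4, -3.2]
gripper_width: 0.574
grasp_force: 8.0
```

```bash
python3 - <<'E'
from plant import manip, imaging
from h import *
s=manip.state(); show(s); print(np.abs(s["joint_vel"]).max())
f=imaging.grab_frame("wrist"); np.savez("w4.npz",**f,tool_pos=s["tool_pos"],tool_rot=s["tool_rot"])
t=imaging.grab_frame("top")
u,v=map(int,proj(f,[.668,.05,.024],s)); print(u,v)
u=min(max(u,50),510);v=min(max(v,75),345)
a=cv2.resize(f["image"][v-75:v+75,u-50:u+50],(400,600),interpolation=cv2.INTER_CUBIC)
U,V=map(int,proj(t,[.67,.0,.02])); print(u,v,U,V)
b=cv2.resize(t["image"][V-50:V+70,U-40:U+40],(400,600),interpolation=cv2.INTER_CUBIC)
np.savez("t4.npz",**t)
cv2.imwrite("pics/two.png",np.clip(np.hstack([a,b])[:,:,::-1]*1.3,0,255).astype("uint8"))
E
```

```text
t 5.88 pos [ 635.8 -102.    98.9] yaw_y 1.5386 tilt [-0.0026 -0.0002] F [-0.2 -0.4 -3.2] T [-0.03 -0.02 -0.01] w 49.0 gf 8.0 j6 -1.81
0.019255669025971086
500 269
500 269 271 179
```

View pics/two.png

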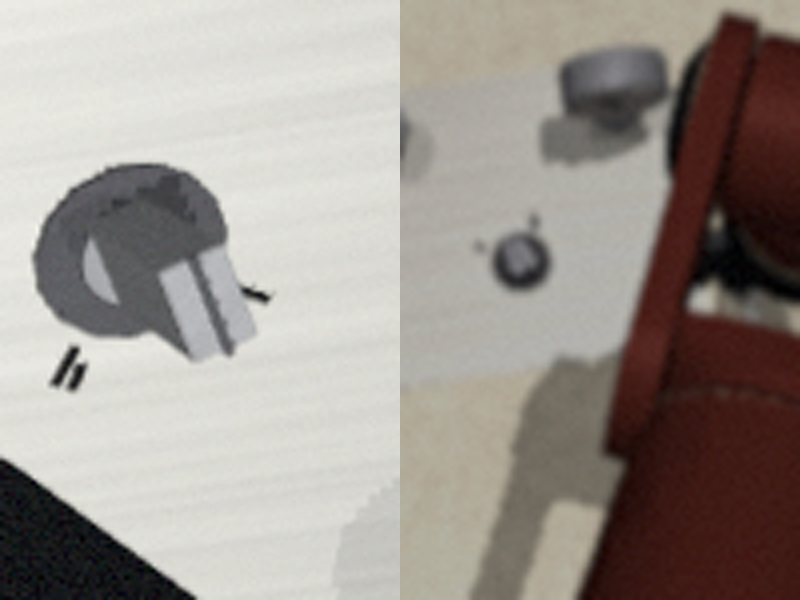

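The left (wrist) panel shows the stem top's corners at (158,271), (222,243), (258,338) and (192,362), and the collar centre at about (131,250). In the right (top) panel the stem is at (521,257).

```bash
python3 - <<'E'
from h import *
f=dict(np.load("w4.npz")); s=f
P=lambda a,b,z: pix(f,450+a/4,194+b/4,z,s)
C=np.array([P(*p,.024) for p in ((158,271),(222,243),(258,338),(192,362))])
print("stem",C.mean(0),"collar",P(131,250,.002)); 
e=(C[3]-C[0]+C[2]-C[1])/2; w=(C[1]-C[0]+C[2]-C[3])/2
print("len",np.linalg.norm(e),"wid",np.linalg.norm(w),"head",np.arctan2(e[1],e[0]),"perp",np.arctan2(w[1],w[0])-np.pi/2)
t=dict(np.load("t4.npz")); print("top",pix(t,271-40+(521-400)/5,179-50+257/5,.024))
S=C.mean(0)[:2]
for h in (.42,.45,.48):
  u=np.array([np.cos(h),np.sin(h)]);n=np.array([-u[1],u[0]])
  # pliers origin with stem at (64,2.5); TCP = origin -27.6u +4.5n
  o=S-.064*u-.0025*n; print(h,"TCP pre",o-.0276*u+.0045*n)
E
```

```text
stem [0.66868674 0.05096613 0.024     ] collar [0.66804004 0.05099603 0.002     ]
len 0.019914206549428045 wid 0.011436869034242207 head 0.4578411498141547 perp 0.412191799882768
top [0.66764032 0.04659052 0.024     ]
0.42 TCP pre [0.58423228 0.01544145]
0.45 TCP pre [0.58533586 0.01292418]
0.48 TCP pre [0.58651445 0.01044115]
```

Request:
play_rows(
  commands=[
    [10,10,0,0,0,-5.5],
    [10,15,5,0,0,-5.5],
    [10,18,8,0,0,-5.5],
    [10,18,8,0,0,-5.5],
    [10,18,8,0,0,-5.5],
  ],
)

```text
time: 6.4
tool_pos: [0.5728, -0.033, 0.0708]
tool_rot: [-0.0, -0.223, 0.975, -0.0]
contact_force: [-0.7, 1.0, -3.7]
gripper_width: 0.567
grasp_force: 8.1
```

Request:
play_rows(
  commands=[
    [0,0,8,0,0,0],
    [0,0,5,0,0,0],
    [0,0,0,0,0,0],
  ],
)

```text
time: 6.65
tool_pos: [0.5729, -0.0333, 0.057]
tool_rot: [-0.001, -0.221, 0.975, 0.0]
contact_force: [-0.7, 0.9, -3.9]
gripper_width: 0.573
grasp_force: 7.5
```

```bash
python3 - <<'E'
from plant import manip
from h import *
s=manip.state(); show(s); plan(s,[.585,.012,.021],np.pi/2+.45)
E
```

```text
t 6.65 pos [572.9 -33.3  57. ] yaw_y 2.0164 tilt [-0.0019 -0.    ] F [-0.7  0.9 -3.9] T [-0.06 -0.06 -0.03] w 48.9 gf 7.5 j6 -2.2
shift mm [-30.5  35.6  35.9] turn deg [ 0.05 -0.1  -0.25]
```

Request:
play_rows(
  commands=[
    [0,9,8,0,0,-0.2],
    [0,10,8,0,0,0],
    [-5,10,8,0,0,0],
    [-5,6,6,0,0,0],
    [-5,1,4,0,0,0],
  ],
)

```text
time: 7.07
tool_pos: [0.5705, 0.0082, 0.0227]
tool_rot: [-0.001, -0.224, 0.975, 0.001]
contact_force: [-0.1, -1.3, -1.9]
gripper_width: 0.569
grasp_force: 7.5
```

Request:
play_rows(
  commands=[
    [0,0,1,0,0,0],
    [0,0,0,0,0,0],
    [0,0,0,0,0,0],
  ],
)

```text
time: 7.32
tool_pos: [0.572, 0.0064, 0.0236]
tool_rot: [0.0, -0.224, 0.975, -0.0]
contact_force: [0.5, 0.7, -3.1]
gripper_width: 0.574
grasp_force: 7.5
```

```bash
python3 - <<'E'
from plant import manip, imaging
from h import *
s=manip.state(); show(s); plan(s,[.585,.012,.021],np.pi/2+.45)
o=[]
for n in("top","side"):
    f=imaging.grab_frame(n); np.savez(f"{n}5.npz",**f)
    u,v=map(int,proj(f,[.64,.03,.015])); print(n,u,v)
    o.append(cv2.resize(f["image"][v-50:v+50,u-33:u+33],(396,600),interpolation=cv2.INTER_CUBIC))
cv2.imwrite("pics/pre.png",np.clip(np.hstack(o)[:,:,::-1]*1.4,0,255).astype("uint8"))
E
```

```text
t 7.32 pos [572.    6.4  23.6] yaw_y 2.0221 tilt [ 0.0005 -0.0002] F [ 0.5  0.7 -3.1] T [ 0.02 -0.06 -0.05] w 49.0 gf 7.5 j6 -2.14
shift mm [-14.1  -0.7   2.6] turn deg [-0.03  0.02  0.07]
top 261 190
side 241 233
```

View pics/pre.png

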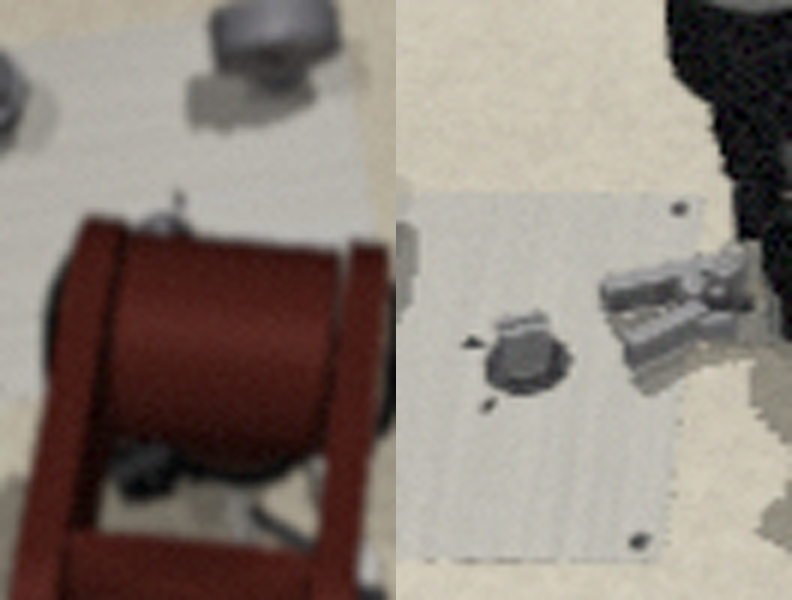

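The side panel (right) shows the stem's top face around (522,325), with the fixed jaw's inner tip at about (604,289) and the moving jaw's inner tip at about (612,322). The jaws face the stem squarely. In the top panel the arm hides the stem.

```bash
python3 - <<'E'
from plant import manip
from h import *
f=dict(np.load("side5.npz")); s=manip.state()
P=lambda a,b,z: pix(f,241-33+(a-396)/6,233-50+b/6,z)[:2]
S=P(522,325,.024); a=P(604,289,.022); b=P(612,322,.022); c=P(522,368,.002)
print("stem",S,"collar",P(529,358,.002),"tips",a,b,np.linalg.norm(a-b))
h=.45;u=np.array([np.cos(h),np.sin(h)]);n=np.array([-u[1],u[0]])
T=s["tool_pos"][:2]; o=T+.0276*u-.0045*n
for q in (a,b,S): print("in tool-predicted pliers frame", 1000*np.array([(q-o)@u,(q-o)@n]))
w=np.array([.6685,.0505]); print("wrist stem", 1000*np.array([(w-o)@u,(w-o)@n]))
E
```

```text
stem [0.66501365 0.05546076] collar [0.66515133 0.05222364] tips [0.63784365 0.02831497] [0.63019342 0.04656379] 0.01978750949643845
in tool-predicted pliers frame [41.28445313 -4.23436397]
in tool-predicted pliers frame [42.333432   15.52532164]
in tool-predicted pliers frame [77.55708346  8.39097113]
wrist stem [78.53859397  2.40762672]
```

Request:
play_rows(
  commands=[
    [0,0,1.5,0,0,0],
    [0,0,1.5,0,0,0],
    [0,0,1,0,0,0],
    [0,0,0,0,0,0],
    [0,0,0,0,0,0],
  ],
  hand=48.2,
)

```text
time: 7.83
tool_pos: [0.5722, 0.0062, 0.0206]
tool_rot: [0.0, -0.224, 0.975, -0.0]
contact_force: [-2.3, 1.1, 5.9]
gripper_width: 0.566
grasp_force: 12.2
```

```bash
cat > st.py <<'E'
from plant import manip
from h import *
s=manip.state(); show(s)
R=q2R(s["tool_rot"]); print("F tool",np.round(R.T@s["contact_force"],1))
h=np.arctan2(R[1,1],R[0,1])-np.pi/2;u=np.array([np.cos(h),np.sin(h)]);n=np.array([-u[1],u[0]])
d=1000*(np.array([.6685,.0505])-s["tool_pos"][:2]); print("heading %.3f stem rel TCP fwd %.1f left %.1f"%(h,d@u,d@n))
E
python3 st.py
```

```text
t 7.83 pos [572.2   6.2  20.6] yaw_y 2.0219 tilt [ 0.0011 -0.0005] F [-2.3  1.1  5.9] T [-0.17  0.42 -0.06] w 48.3 gf 12.2 j6 -2.14
F tool [ 1.6  2.  -5.9]
heading 0.451 stem rel TCP fwd 106.0 left -2.2
```

Request:
play_rows(
  commands=[
    [-4,0,-0.6,0,0,0],
    [-6,0,0,0,0,0],
    [-6,0,0,0,0,0],
    [-4,0,0,0,0,0],
    [0,0,0,0,0,0],
  ],
)

```text
time: 8.25
tool_pos: [0.5905, 0.015, 0.0206]
tool_rot: [0.001, -0.224, 0.975, -0.0]
contact_force: [-1.8, -1.3, 4.8]
gripper_width: 0.57
grasp_force: 12.8
```

```bash
python3 st.py
```

```text
t 8.25 pos [590.5  15.   20.6] yaw_y 2.022 tilt [ 0.0013 -0.0007] F [-1.8 -1.3  4.8] T [-0.43  0.25 -0.1 ] w 48.7 gf 12.8 j6 -2.12
F tool [ 2.2 -0.4 -4.9]
heading 0.451 stem rel TCP fwd 85.7 left -2.1
```

Request:
play_rows(
  commands=[
    [-2,0,0,0,0,0],
    [-2,0,0,0,0,0],
    [-2,0,0,0,0,0],
    [-2,0,0,0,0,0],
    [-2,0,0,0,0,0],
  ],
)

```text
time: 8.67
tool_pos: [0.5981, 0.0188, 0.0205]
tool_rot: [-0.001, -0.224, 0.975, -0.001]
contact_force: [-6.2, -2.1, 7.6]
gripper_width: 0.566
grasp_force: 12.8
```

```bash
python3 st.py
```

```text
t 8.67 pos [598.1  18.8  20.5] yaw_y 2.0219 tilt [-0.0015 -0.0014] F [-6.2 -2.1  7.6] T [-0.7   0.94 -0.13] w 48.3 gf 12.8 j6 -2.11
F tool [ 6.5  0.8 -7.6]
heading 0.451 stem rel TCP fwd 77.1 left -2.2
```

Request:
play_rows(
  commands=[
    [0,0,-0.8,0,0,0],
    [0,0,0,0,0,0],
    [-1,0,0,0,0,0],
    [-2,0,0,0,0,0],
    [-1,0,0,0,0,0],
  ],
)

```text
time: 9.08
tool_pos: [0.602, 0.0214, 0.0206]
tool_rot: [-0.0, -0.224, 0.975, 0.0]
contact_force: [-4.1, -2.2, 2.5]
gripper_width: 0.569
grasp_force: 12.7
```

```bash
python3 st.py
```

```text
t 9.08 pos [602.   21.4  20.6] yaw_y 2.0217 tilt [-0.0006  0.    ] F [-4.1 -2.2  2.5] T [-0.44  0.52 -0.1 ] w 48.6 gf 12.7 j6 -2.11
F tool [ 4.6 -0.2 -2.5]
heading 0.451 stem rel TCP fwd 72.6 left -2.8
```

Request:
play_rows(
  commands=[
    [-2,0,0,0,0,0],
    [-2,0,0,0,0,0],
    [-2,0,0,0,0,0],
    [-1,0,0,0,0,0],
    [0,0,0,0,0,0],
  ],
)

```text
time: 9.5
tool_pos: [0.6087, 0.0247, 0.0206]
tool_rot: [0.0, -0.224, 0.975, 0.0]
contact_force: [-1.0, 0.4, 0.5]
gripper_width: 0.563
grasp_force: 12.6
```

```bash
python3 st.py
```

```text
t 9.5 pos [608.7  24.7  20.6] yaw_y 2.022 tilt [0.0005 0.0004] F [-1.   0.4  0.5] T [-0.26  0.2  -0.07] w 48.1 gf 12.6 j6 -2.1
F tool [ 0.7  0.9 -0.5]
heading 0.451 stem rel TCP fwd 65.1 left -2.8
```

Request:
play_rows(
  commands=[
    [-2,0,0,0,0,0],
    [-2,0,0,0,0,0],
    [-1,0,0,0,0,0],
    [0,0,0,0,0,0],
  ],
)

```text
time: 9.83
tool_pos: [0.6132, 0.0268, 0.0206]
tool_rot: [0.0, -0.224, 0.975, 0.0]
contact_force: [-1.0, -0.7, 1.2]
gripper_width: 0.562
grasp_force: 12.6
```

```bash
python3 st.py
```

```text
t 9.83 pos [613.2  26.8  20.6] yaw_y 2.022 tilt [0.0004 0.0003] F [-1.  -0.7  1.2] T [-0.26  0.17 -0.05] w 48.0 gf 12.6 j6 -2.1
F tool [ 1.2 -0.2 -1.2]
heading 0.451 stem rel TCP fwd 60.1 left -2.8
```

Request:
play_rows(
  commands=[
    [-1,0,0,0,0,0],
    [-1,0,0,0,0,0],
    [-1,0,0,0,0,0],
    [-1,0,0,0,0,0],
    [0,0,0,0,0,0],
  ],
)

```text
time: 10.25
tool_pos: [0.6168, 0.0285, 0.0206]
tool_rot: [0.0, -0.224, 0.975, 0.0]
contact_force: [-1.2, -0.8, 0.1]
gripper_width: 0.569
grasp_force: 12.5
```

```bash
python3 st.py
```

```text
t 10.25 pos [616.8  28.5  20.6] yaw_y 2.0219 tilt [0.0005 0.0003] F [-1.2 -0.8  0.1] T [-0.17  0.22 -0.06] w 48.6 gf 12.5 j6 -2.1
F tool [ 1.5 -0.2 -0.1]
heading 0.451 stem rel TCP fwd 56.2 left -2.7
```

Request:
play_rows(
  commands=[
    [-1,0,0,0,0,0],
    [-1,0,0,0,0,0],
    [-1,0,0,0,0,0],
  ],
)

```text
time: 10.5
tool_pos: [0.6192, 0.0297, 0.0206]
tool_rot: [-0.0, -0.224, 0.975, 0.0]
contact_force: [-2.4, -1.5, -0.1]
gripper_width: 0.569
grasp_force: 12.5
```

```bash
python3 st.py
```

```text
t 10.5 pos [619.2  29.7  20.6] yaw_y 2.0218 tilt [-0.0001  0.0001] F [-2.4 -1.5 -0.1] T [-0.26  0.31 -0.04] w 48.6 gf 12.5 j6 -2.09
F tool [ 2.8 -0.3  0.1]
heading 0.451 stem rel TCP fwd 53.4 left -2.7
```

Request:
play_rows(
  commands=[
    [-1,0,0,0,0,0],
    [-1,0,0,0,0,0],
    [0,0,0,0,0,0],
  ],
)

```text
time: 10.75
tool_pos: [0.6213, 0.0306, 0.0206]
tool_rot: [0.0, -0.224, 0.975, 0.0]
contact_force: [-0.8, -0.4, 0.2]
gripper_width: 0.565
grasp_force: 12.5
```

```bash
python3 st.py
```

```text
t 10.75 pos [621.3  30.6  20.6] yaw_y 2.0219 tilt [0.0005 0.0002] F [-0.8 -0.4  0.2] T [-0.14  0.12  0.08] w 48.3 gf 12.5 j6 -2.09
F tool [ 0.9 -0.  -0.2]
heading 0.451 stem rel TCP fwd 51.1 left -2.7
```

Request:
play_rows(
  commands=[
    [-1,0,0,0,0,0],
    [-0.5,0,0,0,0,0],
    [0,0,0,0,0,0],
  ],
)

```text
time: 11.0
tool_pos: [0.6225, 0.0312, 0.0206]
tool_rot: [0.0, -0.224, 0.975, 0.0]
contact_force: [-1.2, -0.9, -1.3]
gripper_width: 0.562
grasp_force: 12.5
```

```bash
python3 st.py
```

```text
t 11.0 pos [622.5  31.2  20.6] yaw_y 2.0219 tilt [0.0003 0.0002] F [-1.2 -0.9 -1.3] T [-0.07  0.07 -0.02] w 48.0 gf 12.5 j6 -2.09
F tool [ 1.5 -0.3  1.3]
heading 0.451 stem rel TCP fwd 49.8 left -2.7
```

Request:
play_rows(
  commands=[
    [-0.7,0,0,0,0,0],
    [-0.7,0,0,0,0,0],
  ],
)

```text
time: 11.17
tool_pos: [0.6236, 0.0317, 0.0206]
tool_rot: [-0.0, -0.224, 0.975, 0.0]
contact_force: [-1.7, -0.9, -0.0]
gripper_width: 0.571
grasp_force: 12.5
```

```bash
python3 st.py
```

```text
t 11.17 pos [623.6  31.7  20.6] yaw_y 2.0218 tilt [-0.0001  0.    ] F [-1.7 -0.9 -0. ] T [-0.21  0.21  0.  ] w 48.8 gf 12.5 j6 -2.09
F tool [ 1.9 -0.   0. ]
heading 0.451 stem rel TCP fwd 48.6 left -2.7
```

Request:
play_rows(
  commands=[
    [-0.7,0,0,0,0,0],
    [-0.7,0,0,0,0,0],
  ],
)

```text
time: 11.33
tool_pos: [0.6242, 0.0321, 0.0206]
tool_rot: [-0.001, -0.224, 0.975, -0.0]
contact_force: [-6.6, -2.4, 2.9]
gripper_width: 0.565
grasp_force: 12.5
```

```bash
python3 st.py
```

```text
t 11.33 pos [624.2  32.1  20.6] yaw_y 2.022 tilt [-0.0022 -0.0008] F [-6.6 -2.4  2.9] T [-0.6   0.9  -0.11] w 48.3 gf 12.5 j6 -2.09
F tool [ 7.   0.7 -2.9]
heading 0.451 stem rel TCP fwd 47.9 left -2.7
```

Drag rose from 2 N to 7 N at the expected depth, so the throat is home. Now I release the neck and shift back to the locking grip.

Request:
play_rows(
  commands=[
    [0,0,0,0,0,0],
    [0,0,0,0,0,0],
    [0,0,0,0,0,0],
    [0,0,0,0,0,0],
    [0,0,0,0,0,0],
  ],
  hand=80,
)

```text
time: 11.75
tool_pos: [0.6253, 0.0325, 0.021]
tool_rot: [0.0, -0.224, 0.975, -0.0]
contact_force: [-0.9, 0.2, -0.2]
gripper_width: 0.933
grasp_force: 0.0
```

```bash
python3 st.py
```

```text
t 11.75 pos [625.3  32.5  21. ] yaw_y 2.0219 tilt [0.0009 0.0001] F [-0.9  0.2 -0.2] T [-0.02  0.   -0.01] w 79.7 gf 0.0 j6 -2.09
F tool [0.7 0.6 0.2]
heading 0.451 stem rel TCP fwd 46.8 left -2.6
```

Request:
play_rows(
  commands=[
    [8,2,0,0,0,0],
    [10,2,0,0,0,0],
    [10,1.5,0,0,0,0],
    [8,0,2,0,0,0],
    [2,0,2,0,0,0],
  ],
)

```text
time: 12.17
tool_pos: [0.5863, 0.0202, 0.0162]
tool_rot: [-0.001, -0.223, 0.975, 0.0]
contact_force: [0.5, -0.3, -0.3]
gripper_width: 0.937
grasp_force: 0.0
```

Request:
play_rows(
  commands=[
    [0,0,0,0,0,0],
    [0,0,0,0,0,0],
  ],
  hand=66,
)

```text
time: 12.33
tool_pos: [0.588, 0.0206, 0.0166]
tool_rot: [0.0, -0.223, 0.975, 0.0]
contact_force: [0.3, 0.3, 0.4]
gripper_width: 0.774
grasp_force: 0.0
```

```bash
python3 st.py; python3 - <<'E'
from plant import manip, imaging
from h import *
o=[]
for n in("side","wrist"):
    f=imaging.grab_frame(n); np.savez(f"{n}6.npz",**f)
    if n=="side":
        u,v=map(int,proj(f,[.63,.03,.015])); o.append(cv2.resize(f["image"][v-50:v+50,u-45:u+45],(396,440),interpolation=cv2.INTER_CUBIC))
    else: o.append(cv2.resize(f["image"][60:420,118:442],(396,440)))
cv2.imwrite("pics/on.png",np.clip(np.hstack(o)[:,:,::-1]*1.4,0,255).astype("uint8"))
E
```

```text
t 12.33 pos [588.   20.6  16.6] yaw_y 2.0215 tilt [0.     0.0001] F [0.3 0.3 0.4] T [-0.01  0.04 -0.03] w 66.1 gf 0.0 j6 -2.11
F tool [-0.3  0.1 -0.4]
heading 0.451 stem rel TCP fwd 85.5 left -8.1
```

View pics/on.png

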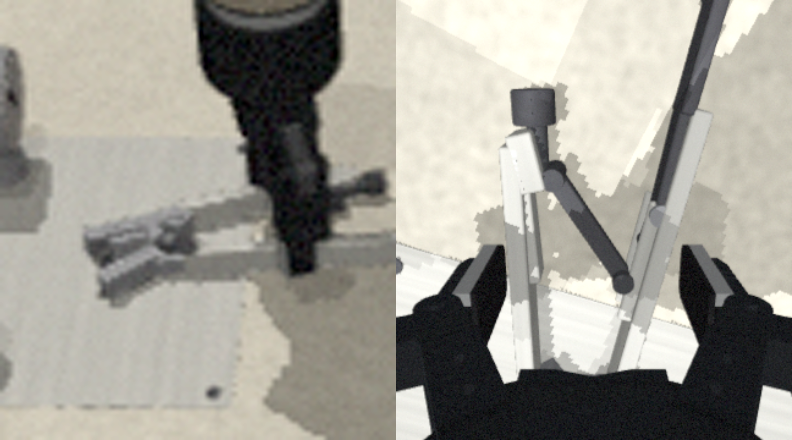

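The side panel shows the jaws around the stem position, near (125,250). In the wrist panel the pads straddle both handles at (505,270) and (690,270). I'll check numerically that the stem projects between the jaws.

```bash
python3 - <<'E'
from h import *
f=dict(np.load("side6.npz")); u,v=map(int,proj(f,[.63,.03,.015]))
g=np.load("side5.npz")
a,b=229,237.2
print("stem in on.png", (a-(u-45))*4.4,(b-(v-50))*4.4, "collar",(208+(529-396)/6-(u-45))*4.4,(183+358/6-(v-50))*4.4)
E
```

```text
stem in on.png 127.60000000000001 234.07999999999996 collar 132.7333333333333 258.1333333333333
```

Request:
play_rows(
  commands=[
    [0,0,0,0,0,0],
    [0,0,0,0,0,0],
    [0,0,0,0,0,0],
  ],
  hand=60,
)

```text
time: 12.68
tool_pos: [0.5889, 0.0205, 0.017]
tool_rot: [0.0, -0.224, 0.975, -0.0]
contact_force: [0.2, -0.5, 0.4]
gripper_width: 0.703
grasp_force: 0.8
```

```bash
python3 st.py
```

```text
t 12.68 pos [588.9  20.5  17. ] yaw_y 2.0221 tilt [ 0.0009 -0.0005] F [ 0.2 -0.5  0.4] T [-0.25 -0.08 -0.02] w 60.1 gf 0.8 j6 -2.11
F tool [ 0.1 -0.5 -0.4]
heading 0.451 stem rel TCP fwd 84.7 left -7.7
```

Request:
play_rows(
  commands=[
    [0,-0.5,0,0,0,0],
    [0,0,0,0,0,0],
    [0,0,0,0,0,0],
  ],
  hand=58,
)

```text
time: 12.93
tool_pos: [0.589, 0.0203, 0.0172]
tool_rot: [0.001, -0.224, 0.975, -0.0]
contact_force: [0.7, -0.8, 2.0]
gripper_width: 0.675
grasp_force: 3.1
```

```bash
python3 st.py
```

```text
t 12.93 pos [589.   20.3  17.2] yaw_y 2.022 tilt [ 0.0011 -0.0001] F [ 0.7 -0.8  2. ] T [-0.2  -0.14  0.02] w 57.6 gf 3.1 j6 -2.11
F tool [-0.3 -1.1 -2. ]
heading 0.451 stem rel TCP fwd 84.7 left -7.4
```

Request:
play_rows(
  commands=[
    [0,-0.5,0,0,0,0],
    [0,-0.5,0,0,0,0],
    [0,0,0,0,0,0],
  ],
  hand=56,
)

```text
time: 13.18
tool_pos: [0.5893, 0.0197, 0.0175]
tool_rot: [0.0, -0.223, 0.975, 0.0]
contact_force: [-1.9, 1.1, 6.1]
gripper_width: 0.662
grasp_force: 9.5
```

```bash
python3 st.py
```

```text
t 13.18 pos [589.3  19.7  17.5] yaw_y 2.0215 tilt [0.0004 0.0009] F [-1.9  1.1  6.1] T [ 0.07  0.19 -0.1 ] w 56.6 gf 9.5 j6 -2.12
F tool [ 1.2  1.8 -6.1]
heading 0.451 stem rel TCP fwd 84.7 left -6.8
```

Request:
play_rows(
  commands=[
    [0,-0.4,-0.3,0,0,0],
    [0,-0.4,0,0,0,0],
    [0,0,0,0,0,0],
  ],
  hand=54,
)

```text
time: 13.43
tool_pos: [0.5896, 0.0191, 0.0179]
tool_rot: [0.0, -0.223, 0.975, 0.001]
contact_force: [-1.9, 1.8, 6.2]
gripper_width: 0.634
grasp_force: 9.2
```

```bash
python3 st.py
```

```text
t 13.43 pos [589.6  19.1  17.9] yaw_y 2.0214 tilt [0.0004 0.0011] F [-1.9  1.8  6.2] T [ 0.16  0.22 -0.13] w 54.1 gf 9.2 j6 -2.12
F tool [ 0.9  2.5 -6.2]
heading 0.451 stem rel TCP fwd 84.7 left -6.1
```

Request:
play_rows(
  commands=[
    [0,-0.5,-0.3,0,0,0],
    [0,-0.5,0,0,0,0],
    [0,0,0,0,0,0],
  ],
  hand=52,
)

```text
time: 13.68
tool_pos: [0.5901, 0.0184, 0.0183]
tool_rot: [0.0, -0.223, 0.975, 0.001]
contact_force: [-2.0, 2.2, 6.1]
gripper_width: 0.613
grasp_force: 8.2
```

```bash
python3 st.py
```

```text
t 13.68 pos [590.1  18.4  18.3] yaw_y 2.0214 tilt [0.0004 0.0015] F [-2.   2.2  6.1] T [ 0.29  0.36 -0.08] w 52.3 gf 8.2 j6 -2.12
F tool [ 0.9  2.9 -6.1]
heading 0.451 stem rel TCP fwd 84.5 left -5.2
```

Request:
play_rows(
  commands=[
    [0,-0.4,-0.2,0,0,0],
    [0,-0.3,0,0,0,0],
    [0,0,0,0,0,0],
  ],
  hand=50,
)

```text
time: 13.93
tool_pos: [0.5904, 0.0178, 0.0186]
tool_rot: [0.0, -0.223, 0.975, 0.001]
contact_force: [-2.4, 1.6, 8.0]
gripper_width: 0.588
grasp_force: 10.2
```

```bash
python3 st.py
```

```text
t 13.93 pos [590.4  17.8  18.6] yaw_y 2.0211 tilt [0.0004 0.0016] F [-2.4  1.6  8. ] T [ 0.32  0.39 -0.19] w 50.2 gf 10.2 j6 -2.12
F tool [ 1.5  2.5 -7.9]
heading 0.450 stem rel TCP fwd 84.5 left -4.5
```

Request:
play_rows(
  commands=[
    [0,-0.5,-0.2,0,0,0],
    [0,-0.5,0,0,0,0],
    [0,0,0,0,0,0],
  ],
  hand=48,
)

```text
time: 14.18
tool_pos: [0.5909, 0.0171, 0.019]
tool_rot: [0.0, -0.223, 0.975, 0.001]
contact_force: [-2.4, 2.0, 9.9]
gripper_width: 0.564
grasp_force: 11.5
```

```bash
python3 st.py
```

```text
t 14.18 pos [590.9  17.1  19. ] yaw_y 2.0205 tilt [0.0003 0.0022] F [-2.4  2.   9.9] T [ 0.43  0.53 -0.28] w 48.1 gf 11.5 j6 -2.12
F tool [ 1.3  2.9 -9.9]
heading 0.450 stem rel TCP fwd 84.4 left -3.7
```

Request:
play_rows(
  commands=[
    [0,-0.4,-0.6,0,0,0],
    [0,-0.5,0,0,0,0],
    [0,0,0,0,0,0],
  ],
  hand=46,
)

```text
time: 14.43
tool_pos: [0.5913, 0.0167, 0.0193]
tool_rot: [0.001, -0.223, 0.975, 0.001]
contact_force: [-1.0, 4.0, 7.8]
gripper_width: 0.542
grasp_force: 11.6
```

```bash
python3 st.py
```

```text
t 14.43 pos [591.3  16.7  19.3] yaw_y 2.0203 tilt [0.0005 0.0031] F [-1.   4.   7.8] T [ 0.78  0.38 -0.35] w 46.2 gf 11.6 j6 -2.12
F tool [-0.9  4.1 -7.7]
heading 0.450 stem rel TCP fwd 84.2 left -3.1
```

Request:
play_rows(
  commands=[
    [0,-0.4,-0.6,0,0,0],
    [0,-0.5,0,0,0,0],
    [0,0,0,0,0,0],
  ],
  hand=44,
)

```text
time: 14.68
tool_pos: [0.5917, 0.0163, 0.0196]
tool_rot: [0.001, -0.223, 0.975, 0.002]
contact_force: [-1.3, 5.9, 6.4]
gripper_width: 0.516
grasp_force: 9.7
```

```bash
python3 st.py
```

```text
t 14.68 pos [591.7  16.3  19.6] yaw_y 2.0213 tilt [0.0009 0.0035] F [-1.3  5.9  6.4] T [ 1.17  0.12 -0.05] w 44.1 gf 9.7 j6 -2.12
F tool [-1.5  5.9 -6.3]
heading 0.451 stem rel TCP fwd 84.1 left -2.7
```

Request:
play_rows(
  commands=[
    [0,0,-0.4,0,0,0],
    [0,0,0,0,0,0],
    [0,0,0,0,0,0],
  ],
  hand=42,
)

```text
time: 14.93
tool_pos: [0.5911, 0.0153, 0.0192]
tool_rot: [0.0, -0.224, 0.975, 0.001]
contact_force: [0.9, 4.8, 2.6]
gripper_width: 0.491
grasp_force: 2.6
```

```bash
python3 st.py
```

```text
t 14.93 pos [591.1  15.3  19.2] yaw_y 2.022 tilt [-0.0002  0.0012] F [0.9 4.8 2.6] T [ 0.86  0.01 -0.02] w 41.9 gf 2.6 j6 -2.12
F tool [-2.9  4.  -2.6]
heading 0.451 stem rel TCP fwd 85.0 left -2.1
```

Request:
play_rows(
  commands=[
    [0,0,0,0,0,0],
    [0,0,0,0,0,0],
    [0,0,0,0,0,0],
  ],
  hand=40,
)

```text
time: 15.18
tool_pos: [0.5909, 0.0146, 0.019]
tool_rot: [-0.0, -0.224, 0.975, 0.0]
contact_force: [0.5, 3.9, 2.7]
gripper_width: 0.47
grasp_force: 2.2
```

```bash
python3 st.py
```

```text
t 15.18 pos [590.9  14.6  19. ] yaw_y 2.0218 tilt [-0.0008  0.0002] F [0.5 3.9 2.7] T [0.63 0.   0.03] w 40.1 gf 2.2 j6 -2.12
F tool [-2.1  3.3 -2.7]
heading 0.451 stem rel TCP fwd 85.5 left -1.6
```

Request:
play_rows(
  commands=[
    [0,0,0,0,0,0],
    [0,0,0,0,0,0],
    [0,0,0,0,0,0],
  ],
  hand=38.5,
)

```text
time: 15.43
tool_pos: [0.5909, 0.0145, 0.0191]
tool_rot: [-0.0, -0.224, 0.975, 0.0]
contact_force: [-0.6, 2.9, 3.0]
gripper_width: 0.454
grasp_force: 19.9
```

```bash
python3 st.py
```

```text
t 15.43 pos [590.9  14.5  19.1] yaw_y 2.0218 tilt [-0.0008 -0.    ] F [-0.6  2.9  3. ] T [ 0.63  0.19 -0.04] w 38.7 gf 19.9 j6 -2.12
F tool [-0.7  2.9 -3. ]
heading 0.451 stem rel TCP fwd 85.5 left -1.4
```

Request:
play_rows(
  commands=[
    [0,0,0,0,0,0],
    [0,0,0,0,0,0],
    [0,0,0,0,0,0],
  ],
  hand=37.5,
)

```text
time: 15.68
tool_pos: [0.591, 0.0145, 0.0193]
tool_rot: [-0.0, -0.224, 0.975, -0.0]
contact_force: [-1.7, 2.1, 5.0]
gripper_width: 0.448
grasp_force: 33.3
```

```bash
python3 st.py; python3 - <<'E'
from plant import manip, imaging
from h import *
s=manip.state()
o=[]
for n in("side","wrist"):
    f=imaging.grab_frame(n); np.savez(f"{n}7.npz",**f,tool_pos=s["tool_pos"],tool_rot=s["tool_rot"])
    if n=="side":
        u,v=map(int,proj(f,[.63,.03,.015])); o.append(cv2.resize(f["image"][v-50:v+50,u-45:u+45],(396,440),interpolation=cv2.INTER_CUBIC))
    else: o.append(cv2.resize(f["image"][60:420,118:442],(396,440)))
cv2.imwrite("pics/lock.png",np.clip(np.hstack(o)[:,:,::-1]*1.4,0,255).astype("uint8"))
E
```

```text
t 15.68 pos [591.   14.5  19.3] yaw_y 2.0218 tilt [-0.0008 -0.0002] F [-1.7  2.1  5. ] T [ 0.55  0.4  -0.01] w 38.2 gf 33.3 j6 -2.12
F tool [ 0.6  2.7 -5. ]
heading 0.451 stem rel TCP fwd 85.5 left -1.4
```

View pics/lock.png

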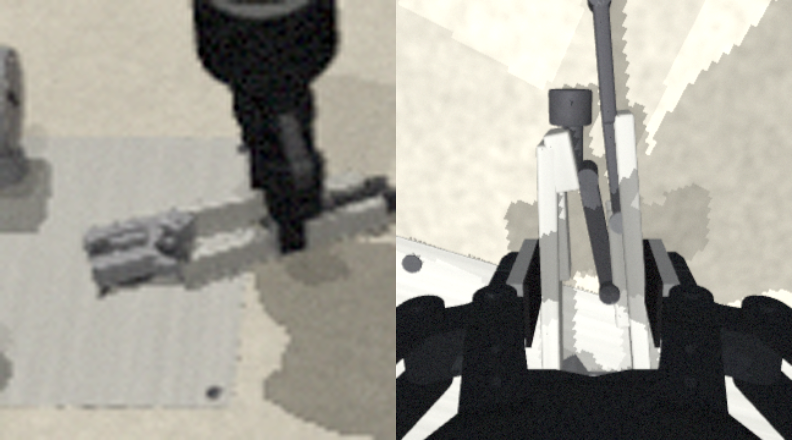

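The right panel shows the handles nearly parallel and the lever tail pointing straight back at (600,5). The grip force dropped at the snap and then met a solid stop, so the pliers are locked. I now turn clockwise about the stem with force checks.

Request:
play_rows(
  commands=[
    [-0.1,1.5,0,0,0,1],
    [-0.1,3,0,0,0,2],
    [-0.1,3,0,0,0,2],
    [-0.1,1.5,0,0,0,1],
    [0,0,0,0,0,0],
  ],
  hand=38.2,
)

```text
time: 16.2
tool_pos: [0.5877, 0.0223, 0.0193]
tool_rot: [-0.001, -0.173, 0.985, -0.001]
contact_force: [-2.5, -1.9, 4.6]
gripper_width: 0.451
grasp_force: 31.0
```

```bash
python3 st.py
```

```text
t 16.2 pos [587.7  22.3  19.3] yaw_y 1.9175 tilt [-0.0007 -0.002 ] F [-2.5 -1.9  4.6] T [-0.23  0.48  0.36] w 38.5 gf 31.0 j6 -2.0
F tool [ 3.  -1.  -4.6]
heading 0.347 stem rel TCP fwd 85.6 left -0.9
```

Request:
play_rows(
  commands=[
    [-0.1,3,0,0,0,2],
    [-0.1,3,0,0,0,2],
    [-0.1,3,0,0,0,2],
    [0,0,0,0,0,0],
  ],
)

```text
time: 16.53
tool_pos: [0.5851, 0.0311, 0.0193]
tool_rot: [-0.001, -0.12, 0.993, -0.001]
contact_force: [-3.7, -1.8, 5.3]
gripper_width: 0.447
grasp_force: 31.1
```

```bash
python3 st.py
```

```text
t 16.53 pos [585.1  31.1  19.3] yaw_y 1.8121 tilt [-0.0011 -0.0017] F [-3.7 -1.8  5.3] T [-0.11  0.57  0.28] w 38.2 gf 31.1 j6 -1.88
F tool [ 4.  -0.9 -5.3]
heading 0.241 stem rel TCP fwd 85.6 left -1.1
```

```bash
cat >> st.py <<'E'
F=s["contact_force"]; r=-d/1000
print("moment about stem on tool: %.3f (Tz %.3f)"%(s["ft_torque"][2]+r[0]*F[1]-r[1]*F[0],s["ft_torque"][2]))
E
python3 st.py
```

```text
t 16.53 pos [585.1  31.1  19.3] yaw_y 1.8121 tilt [-0.0011 -0.0017] F [-3.7 -1.8  5.3] T [-0.11  0.57  0.28] w 38.2 gf 31.1 j6 -1.88
F tool [ 4.  -0.9 -5.3]
heading 0.241 stem rel TCP fwd 85.6 left -1.1
moment about stem on tool: 0.356 (Tz 0.277)
```

Request:
play_rows(
  commands=[
    [0.3,3,0,0,0,2],
    [0,3,0,0,0,2],
    [0,3,0,0,0,2],
    [0,0,0,0,0,0],
  ],
)

```text
time: 16.87
tool_pos: [0.5834, 0.0401, 0.0193]
tool_rot: [0.0, -0.068, 0.998, -0.001]
contact_force: [-2.3, -0.6, 4.4]
gripper_width: 0.449
grasp_force: 30.8
```

```bash
python3 st.py
```

```text
t 16.87 pos [583.4  40.1  19.3] yaw_y 1.7077 tilt [ 0.0002 -0.0011] F [-2.3 -0.6  4.4] T [-0.13  0.24  0.16] w 38.3 gf 30.8 j6 -1.77
F tool [ 2.4 -0.3 -4.4]
heading 0.137 stem rel TCP fwd 85.7 left -1.3
moment about stem on tool: 0.195 (Tz 0.165)
```

Request:
play_rows(
  commands=[
    [0.2,3,0,0,0,2],
    [0,3,0,0,0,2],
    [0,3,0,0,0,2],
    [0,0,0,0,0,0],
  ],
)

```text
time: 17.2
tool_pos: [0.5827, 0.0491, 0.0193]
tool_rot: [0.001, -0.016, 1.0, -0.0]
contact_force: [-0.3, -1.6, 2.5]
gripper_width: 0.455
grasp_force: 30.6
```

```bash
python3 st.py
```

```text
t 17.2 pos [582.7  49.1  19.3] yaw_y 1.6034 tilt [ 0.0012 -0.0006] F [-0.3 -1.6  2.5] T [-0.1  -0.05  0.06] w 38.8 gf 30.6 j6 -1.65
F tool [ 0.3 -1.6 -2.5]
heading 0.033 stem rel TCP fwd 85.8 left -1.4
moment about stem on tool: 0.202 (Tz 0.064)
```

Request:
play_rows(
  commands=[
    [0,3,0,0,0,2],
    [0,3,0,0,0,2],
    [0,3,0,0,0,2],
    [0,0,0,0,0,0],
  ],
)

```text
time: 17.53
tool_pos: [0.5829, 0.0582, 0.0193]
tool_rot: [0.001, 0.036, 0.999, -0.0]
contact_force: [1.4, -1.3, 0.7]
gripper_width: 0.45
grasp_force: 30.4
```

```bash
python3 st.py
```

```text
t 17.53 pos [582.9  58.2  19.3] yaw_y 1.499 tilt [ 0.0017 -0.0003] F [ 1.4 -1.3  0.7] T [-0.1  -0.25  0.07] w 38.4 gf 30.4 j6 -1.53
F tool [-1.5 -1.2 -0.7]
heading -0.072 stem rel TCP fwd 85.9 left -1.5
moment about stem on tool: 0.179 (Tz 0.074)
```

Request:
play_rows(
  commands=[
    [0,3,0,0,0,2],
    [0,3,0,0,0,2],
    [0,3,0,0,0,2],
    [0,0,0,0,0,0],
  ],
)

```text
time: 17.87
tool_pos: [0.5841, 0.0671, 0.0194]
tool_rot: [0.001, 0.088, 0.996, -0.0]
contact_force: [3.8, -0.9, -0.4]
gripper_width: 0.448
grasp_force: 30.1
```

```bash
python3 st.py
```

```text
t 17.87 pos [584.1  67.1  19.4] yaw_y 1.3945 tilt [ 0.0022 -0.0002] F [ 3.8 -0.9 -0.4] T [-0.2  -0.53  0.05] w 38.3 gf 30.1 j6 -1.41
F tool [-3.9 -0.2  0.4]
heading -0.176 stem rel TCP fwd 86.0 left -1.5
moment about stem on tool: 0.063 (Tz 0.049)
```

Request:
play_rows(
  commands=[
    [-0.4,1.5,0,0,0,1],
    [-0.3,3,0,0,0,2],
    [-0.1,1.5,0,0,0,1],
    [0,0,0,0,0,0],
  ],
)

```text
time: 18.2
tool_pos: [0.5854, 0.0729, 0.0193]
tool_rot: [0.0, 0.123, 0.992, -0.0]
contact_force: [2.2, -2.2, 0.5]
gripper_width: 0.448
grasp_force: 30.2
```

```bash
python3 st.py
```

```text
t 18.2 pos [585.4  72.9  19.3] yaw_y 1.3241 tilt [ 0.0004 -0.0002] F [ 2.2 -2.2  0.5] T [-0.24 -0.37  0.18] w 38.3 gf 30.2 j6 -1.33
F tool [-2.7 -1.6 -0.5]
heading -0.247 stem rel TCP fwd 86.0 left -1.4
moment about stem on tool: 0.314 (Tz 0.177)
```

Request:
play_rows(
  commands=[
    [-0.1,1.5,0,0,0,1],
    [-0.1,1.5,0,0,0,1],
    [-0.1,1.5,0,0,0,1],
    [0,0,0,0,0,0],
  ],
)

```text
time: 18.53
tool_pos: [0.5867, 0.0773, 0.0193]
tool_rot: [-0.0, 0.15, 0.989, -0.0]
contact_force: [1.0, -3.3, 2.0]
gripper_width: 0.448
grasp_force: 30.3
```

```bash
python3 st.py
```

```text
t 18.53 pos [586.7  77.3  19.3] yaw_y 1.2705 tilt [-0.0001 -0.    ] F [ 1.  -3.3  2. ] T [-0.35 -0.24  0.17] w 38.3 gf 30.3 j6 -1.27
F tool [-1.9 -2.9 -2. ]
heading -0.300 stem rel TCP fwd 86.0 left -1.5
moment about stem on tool: 0.420 (Tz 0.175)
```

Request:
play_rows(
  commands=[
    [0,1.5,0,0,0,1],
    [0,1.5,0,0,0,1],
    [0,0,0,0,0,0],
  ],
)

```text
time: 18.78
tool_pos: [0.5877, 0.0803, 0.0193]
tool_rot: [0.0, 0.167, 0.986, 0.0]
contact_force: [1.3, -2.9, 2.4]
gripper_width: 0.449
grasp_force: 30.2
```

```bash
python3 st.py
```

```text
t 18.78 pos [587.7  80.3  19.3] yaw_y 1.2354 tilt [0.0001 0.    ] F [ 1.3 -2.9  2.4] T [-0.39 -0.24  0.11] w 38.3 gf 30.2 j6 -1.23
F tool [-2.2 -2.3 -2.4]
heading -0.335 stem rel TCP fwd 86.1 left -1.5
moment about stem on tool: 0.310 (Tz 0.113)
```

Request:
play_rows(
  commands=[
    [0,1.5,0,0,0,1],
    [0,0,0,0,0,0],
    [0,0,0,0,0,0],
  ],
)

```text
time: 19.03
tool_pos: [0.5882, 0.0816, 0.0193]
tool_rot: [0.0, 0.175, 0.985, 0.0]
contact_force: [1.7, -2.7, 1.3]
gripper_width: 0.451
grasp_force: 30.2
```

```bash
python3 st.py
```

```text
t 19.03 pos [588.2  81.6  19.3] yaw_y 1.2187 tilt [0.0002 0.0002] F [ 1.7 -2.7  1.3] T [-0.45 -0.3   0.13] w 38.5 gf 30.2 j6 -1.21
F tool [-2.5 -2.  -1.3]
heading -0.352 stem rel TCP fwd 86.1 left -1.5
moment about stem on tool: 0.291 (Tz 0.125)
```

Not at the stop yet (moment about 0.3). I'll keep going in 1° steps.

Request:
play_rows(
  commands=[
    [-0.2,1.5,0,0,0,1],
    [0,0,0,0,0,0],
    [0,0,0,0,0,0],
  ],
)

```text
time: 19.28
tool_pos: [0.5887, 0.083, 0.0193]
tool_rot: [-0.0, 0.184, 0.983, 0.0]
contact_force: [1.2, -2.1, 2.3]
gripper_width: 0.445
grasp_force: 30.3
```

```bash
python3 st.py
```

```text
t 19.28 pos [588.7  83.   19.3] yaw_y 1.2013 tilt [-0.0002  0.0002] F [ 1.2 -2.1  2.3] T [-0.38 -0.18  0.17] w 38.0 gf 30.3 j6 -1.19
F tool [-1.9 -1.5 -2.3]
heading -0.369 stem rel TCP fwd 86.1 left -1.5
moment about stem on tool: 0.294 (Tz 0.165)
```

Request:
play_rows(
  commands=[
    [-0.1,1.5,0,0,0,1],
    [0,0,0,0,0,0],
    [0,0,0,0,0,0],
  ],
)

```text
time: 19.53
tool_pos: [0.5893, 0.0844, 0.0193]
tool_rot: [-0.0, 0.192, 0.981, 0.0]
contact_force: [-0.3, -3.3, 3.5]
gripper_width: 0.451
grasp_force: 30.4
```

```bash
python3 st.py
```

```text
t 19.53 pos [589.3  84.4  19.3] yaw_y 1.1839 tilt [-0.0003  0.0002] F [-0.3 -3.3  3.5] T [-0.44 -0.05  0.1 ] w 38.5 gf 30.4 j6 -1.17
F tool [-1.  -3.2 -3.5]
heading -0.387 stem rel TCP fwd 86.1 left -1.5
moment about stem on tool: 0.375 (Tz 0.103)
```

Request:
play_rows(
  commands=[
    [0,1.5,0,0,0,1],
    [0,0,0,0,0,0],
    [0,0,0,0,0,0],
  ],
)

```text
time: 19.78
tool_pos: [0.5899, 0.0858, 0.0193]
tool_rot: [-0.0, 0.201, 0.98, 0.0]
contact_force: [0.3, -2.9, 3.3]
gripper_width: 0.45
grasp_force: 30.4
```

```bash
python3 st.py
```

```text
t 19.78 pos [589.9  85.8  19.3] yaw_y 1.1664 tilt [-0.0003  0.0002] F [ 0.3 -2.9  3.3] T [-0.37  0.01  0.18] w 38.4 gf 30.4 j6 -1.15
F tool [-1.4 -2.6 -3.3]
heading -0.404 stem rel TCP fwd 86.1 left -1.5
moment about stem on tool: 0.400 (Tz 0.180)
```

Request:
play_rows(
  commands=[
    [0,1,0,0,0,0.7],
    [0,0,0,0,0,0],
    [0,0,0,0,0,0],
  ],
)

```text
time: 20.03
tool_pos: [0.5903, 0.0866, 0.0193]
tool_rot: [-0.0, 0.207, 0.978, 0.0]
contact_force: [-0.6, -2.6, 3.7]
gripper_width: 0.447
grasp_force: 30.4
```

```bash
python3 st.py
```

```text
t 20.03 pos [590.3  86.6  19.3] yaw_y 1.1544 tilt [-0.0002  0.0001] F [-0.6 -2.6  3.7] T [-0.39  0.07  0.22] w 38.2 gf 30.4 j6 -1.13
F tool [-0.5 -2.7 -3.7]
heading -0.416 stem rel TCP fwd 86.1 left -1.4
moment about stem on tool: 0.448 (Tz 0.220)
```

Request:
play_rows(
  commands=[
    [0,1,0,0,0,0.7],
    [0,0,0,0,0,0],
    [0,0,0,0,0,0],
  ],
)

```text
time: 20.28
tool_pos: [0.5907, 0.0874, 0.0193]
tool_rot: [-0.0, 0.213, 0.977, -0.0]
contact_force: [-2.1, -3.9, 4.7]
gripper_width: 0.451
grasp_force: 30.7
```

```bash
python3 st.py
```

```text
t 20.28 pos [590.7  87.4  19.3] yaw_y 1.1423 tilt [-0.0004 -0.0001] F [-2.1 -3.9  4.7] T [-0.51  0.23  0.3 ] w 38.5 gf 30.7 j6 -1.12
F tool [ 0.3 -4.4 -4.7]
heading -0.429 stem rel TCP fwd 86.1 left -1.3
moment about stem on tool: 0.682 (Tz 0.303)
```

Request:
play_rows(
  commands=[
    [0,1,0,0,0,0.7],
    [0,0,0,0,0,0],
    [0,0,0,0,0,0],
  ],
)

```text
time: 20.53
tool_pos: [0.591, 0.0883, 0.0193]
tool_rot: [-0.0, 0.219, 0.976, -0.0]
contact_force: [-2.3, -4.7, 5.7]
gripper_width: 0.448
grasp_force: 30.6
```

```bash
python3 st.py
```

```text
t 20.53 pos [591.   88.3  19.3] yaw_y 1.1302 tilt [-0.0007 -0.0002] F [-2.3 -4.7  5.7] T [-0.58  0.33  0.37] w 38.3 gf 30.6 j6 -1.11
F tool [ 0.1 -5.2 -5.7]
heading -0.441 stem rel TCP fwd 86.2 left -1.1
moment about stem on tool: 0.826 (Tz 0.375)
```

The moment doubled (0.45 → 0.83 N·m), so this is the stop. I hold briefly, unload slightly and let go.

Request:
play_rows(
  commands=[
    [0,0,0,0,0,0],
    [0,0,0,0,0,0],
    [0,0,0,0,0,0],
    [0,-1,0,0,0,-0.7],
    [0,-1,0,0,0,-0.7],
  ],
)

```text
time: 20.95
tool_pos: [0.5904, 0.0871, 0.0193]
tool_rot: [-0.0, 0.207, 0.978, 0.001]
contact_force: [0.3, 0.1, 3.9]
gripper_width: 0.445
grasp_force: 29.9
```

```bash
python3 st.py
```

```text
t 20.95 pos [590.4  87.1  19.3] yaw_y 1.154 tilt [0.0003 0.0016] F [0.3 0.1 3.9] T [ 0.07  0.09 -0.25] w 38.0 gf 29.9 j6 -1.13
F tool [-0.2  0.2 -3.9]
heading -0.417 stem rel TCP fwd 86.2 left -1.9
moment about stem on tool: -0.268 (Tz -0.254)
```

Request:
play_rows(
  commands=[
    [0,0,0,0,0,0],
    [0,0,0,0,0,0],
    [0,0,0,0,0,0],
    [0,0,0,0,0,0],
  ],
  hand=62,
)

```text
time: 21.28
tool_pos: [0.59, 0.0868, 0.0188]
tool_rot: [-0.0, 0.207, 0.978, 0.0]
contact_force: [0.7, 1.0, -0.3]
gripper_width: 0.726
grasp_force: 0.0
```

Request:
play_rows(
  commands=[
    [0,0,-8,0,0,0],
    [0,0,-20,0,0,0],
    [0,0,-30,0,0,0],
    [20,0,-30,0,0,0],
    [10,0,0,0,0,0],
  ],
)

```text
time: 21.7
tool_pos: [0.5666, 0.0994, 0.115]
tool_rot: [0.006, 0.207, 0.978, 0.002]
contact_force: [0.7, 0.2, 0.2]
gripper_width: 0.723
grasp_force: 0.0
```

Request:
play_rows(
  commands=[
    [0,0,0,0,0,0],
    [0,0,0,0,0,0],
    [0,0,0,0,0,0],
  ],
  hand=0,
)

```text
time: 21.95
tool_pos: [0.5623, 0.0985, 0.1061]
tool_rot: [-0.001, 0.207, 0.978, -0.0]
contact_force: [0.1, 0.4, -0.6]
gripper_width: 0.307
grasp_force: 0.0
```

```bash
python3 st.py; python3 - <<'E'
from plant import manip, imaging
from h import *
s=manip.state()
f=imaging.grab_frame("wrist"); np.savez("w8.npz",**f,tool_pos=s["tool_pos"],tool_rot=s["tool_rot"])
# predicted pliers features (locked), heading from tool, stem at bite
S=np.array([.6685,.0505]);h=-.40;u=np.array([np.cos(h),np.sin(h)]);n=np.array([-u[1],u[0]]);o=S-.022*u
for nm,x,y,z in (("lever",-.158,.002,.018),("knob end",-.130,-.009,.012),("fix end",-.112,-.02,.018),("mov end",-.121,.02,.018)):
    X=o+x*u+y*n; print(nm,np.round(X,4),np.round(proj(f,[*X,z],s)))
g=cv2.cvtColor(f["image"],cv2.COLOR_RGB2GRAY)
E
```

```text
t 21.95 pos [562.3  98.5 106.1] yaw_y 1.1545 tilt [-0.0019 -0.0002] F [ 0.1  0.4 -0.6] T [-0.03  0.05  0.01] w 26.2 gf 0.0 j6 -1.11
F tool [0.1 0.4 0.6]
heading -0.416 stem rel TCP fwd 116.6 left -1.0
moment about stem on tool: -0.042 (Tz 0.010)
lever [0.5035 0.1224] [277. 133.]
knob end [0.525  0.1014] [262. 174.]
fix end [0.5373 0.0843] [246. 201.]
mov end [0.5446 0.1246] [304. 188.]
```

```bash
python3 - <<'E'
from h import *
f=dict(np.load("w8.npz")); s=f
g=cv2.cvtColor(f["image"],cv2.COLOR_RGB2GRAY)
print(g[110:180:5,230:330:3])
m=(g<65).astype("uint8"); m[330:]=0
n,l,st,c=cv2.connectedComponentsWithStats(m)
for i in range(1,n):
    if st[i,4]>15: print(st[i],np.round(c[i]))
E
```

```text
[[176 176 170 170 176 178 177 173 176 174 172 174 129 134 136 137 137 137
  141 135 139 137 129 127 128 129 129 132 136 131 127 127 130 131]
 [175 171 172 172 172 177 178 174 174 174 171 169 154 139 134 130 134 135
  137 136 137 133 130 130 133 135 129 127 131 131 124 128 133 134]
 [175 173 175 176 178 178 176 174 174 176 175 175 161 132 132 133 133 132
  135 132 136 134 131 135 133 131 130 131 134 133 131 128 130 130]
 [136 138 137 163 177 177 177 176 174 171 135 138 138 134 130 130 134 124
  117 133 133 131 135 135 136 136 135 130 128 130 127 128 127 131]
 [129 131 133 137 137 129 152 169 164 154 137 135 133 132 114 114  67  53
   54  50 123 130 130 127 129 134 132 129 132 132 129 130 130 127]
 [134 134 136 135 135 133 135 134 133 133 133 135 137 136 121 115  98  52
   56  55 126 128 132 131 133 130 125 129 132 131 130 133 131 135]
 [139 134 135 139 136 136 133 136 133 138 138 134 135 135 134 115 111  52
   54  52 134 133 132 134 130 127 126 129 132 133 129 132 134 137]
 [137 132 132 134 138 137 135 132 132 132 134 134 135 137 136 115 118  65
   52  52 135 134 135 132 128 128 131 1
[... 456 characters left out ...]
 131 130 130 130 127 128 133 133 130 129 131 133 132 132 131 110 113
   50  49 128 139 136 131 129 130 133 132 128 133 132 130 131 132]
 [173 159 142 137 133 131 132 135 138 134 135 135 130 127 130 132 118 121
   49  54  77 135 132 127 129 129 129 131 132 133 131 133 131 130]
 [167 172 172 167 137 129 134 136 140  70  38  32  37  34  35  40  64 119
   54  53  61 134 136 131 133 133 134 133 134 128 123 125 129 128]]
[278 126  14  65 454] [285. 156.]
[258 173  24  43 522] [269. 188.]
[281 221   7  29  36] [284. 234.]
[ 105  255  146   75 4406] [197. 308.]
[ 307  255  147   75 4409] [360. 308.]
[284 266   8   7  33] [287. 269.]
[264 311  14  19 125] [271. 319.]
[293 321   9   9  38] [297. 325.]
```

```bash
python3 - <<'E'
from plant import manip
from h import *
f=dict(np.load("w8.npz")); s=f
L=pix(f,284,131,.018,s)[:2]; K=pix(f,269.5,174,.012,s)[:2]; print("lever",L,"knob",K)
S=np.array([.6685,.0505])
# heading from lever tip (pliers (-.180, .002) from bite)
d=S-L; h=np.arctan2(d[1],d[0])+np.arctan2(.002,.18); 
d2=S-K; h2=np.arctan2(d2[1],d2[0])-np.arctan2(.009,.152); print(h,h2,"dist",np.linalg.norm(d),np.linalg.norm(d2))
h=-.4166
u=np.array([np.cos(h),np.sin(h)]);n=np.array([-u[1],u[0]])
print("knob in lever frame",1000*(K-L)@u,1000*(K-L)@n)
tgt=L+.004*u*1-.021*n
st=manip.state(); show(st); plan(st,[*tgt,.019],np.pi/2+h)
E
```

```text
lever [0.50439922 0.12696976] knob [0.52705878 0.10618949]
-0.42496288460605397 -0.43423003040162284 dist 0.1810433406445602 0.15200966416241915
knob in lever frame 29.130302788015655 -9.833660488575104
t 22.0 pos [562.3  98.5 105.8] yaw_y 1.1543 tilt [-0.0024 -0.0002] F [0.3 0.2 0.3] T [-0.02 -0.01 -0.05] w 18.9 gf 0.0 j6 -1.11
shift mm [ 60.3 -18.3  87. ] turn deg [-0.06 -0.12  0.01]
```

Request:
play_rows(
  commands=[
    [18,-6,0,0,0,0.3],
    [20,-6,0,0,0,0.3],
    [18,-6,5,0,0,0],
    [4,0,20,0,0,0],
    [0,0,25,0,0,0],
  ],
  hand=0,
)

```text
time: 22.42
tool_pos: [0.5011, 0.107, 0.0575]
tool_rot: [0.001, 0.212, 0.977, 0.0]
contact_force: [1.4, 0.3, 0.5]
gripper_width: 0.003
grasp_force: 0.0
```

```bash
cat > st2.py <<'E'
from plant import manip
from h import *
import sys
s=manip.state(); show(s); R=q2R(s["tool_rot"]); print("F tool",np.round(R.T@s["contact_force"],1))
L=np.array([.5044,.1270]);h=-.4166;u=np.array([np.cos(h),np.sin(h)]);n=np.array([-u[1],u[0]])
d=1000*(s["tool_pos"][:2]-L); print("TCP from lever: fwd %.1f left %.1f"%(d@u,d@n))
E
python3 st2.py
```

```text
t 22.42 pos [501.1 107.   57.5] yaw_y 1.1441 tilt [0.0024 0.0003] F [1.4 0.3 0.5] T [-0.01 -0.02  0.05] w 0.2 gf 0.0 j6 -1.08
F tool [-1.2  0.9 -0.5]
TCP from lever: fwd 5.1 left -19.6
```

Request:
play_rows(
  commands=[
    [1,-2,10,0,0,0],
    [0,0,15,0,0,0],
    [0,0,9,0,0,0],
    [0,0,3,0,0,0],
    [0,0,0,0,0,0],
  ],
)

```text
time: 22.83
tool_pos: [0.4985, 0.1052, 0.0192]
tool_rot: [-0.001, 0.212, 0.977, -0.0]
contact_force: [0.7, -0.5, -0.2]
gripper_width: -0.0
grasp_force: 0.0
```

```bash
python3 st2.py
```

```text
t 22.83 pos [498.5 105.2  19.2] yaw_y 1.1437 tilt [-0.0025 -0.0002] F [ 0.7 -0.5 -0.2] T [ 0.04  0.03 -0.01] w -0.0 gf 0.0 j6 -1.08
F tool [-0.9 -0.1  0.2]
TCP from lever: fwd 3.4 left -22.3
```

Request:
play_rows(
  commands=[
    [0,1.5,0,0,0,0],
    [0,1.5,0,0,0,0],
    [0,1,0,0,0,0],
    [0,1,0,0,0,0],
    [0,0,0,0,0,0],
  ],
)

```text
time: 23.25
tool_pos: [0.5018, 0.1102, 0.021]
tool_rot: [0.001, 0.212, 0.977, 0.0]
contact_force: [-0.1, -0.3, 0.6]
gripper_width: -0.002
grasp_force: 0.1
```

```bash
python3 st2.py
```

```text
t 23.25 pos [501.8 110.2  21. ] yaw_y 1.1443 tilt [0.0013 0.    ] F [-0.1 -0.3  0.6] T [-0.05 -0.04 -0.03] w -0.2 gf 0.1 j6 -1.07
F tool [-0.1 -0.3 -0.6]
TCP from lever: fwd 4.4 left -16.4
```

Request:
play_rows(
  commands=[
    [0,1,0,0,0,0],
    [0,1,0,0,0,0],
    [0,1,0,0,0,0],
  ],
)

```text
time: 23.5
tool_pos: [0.5026, 0.1128, 0.0205]
tool_rot: [0.0, 0.212, 0.977, -0.0]
contact_force: [-1.4, -0.4, 1.2]
gripper_width: 0.001
grasp_force: 0.5
```

```bash
python3 st2.py
```

```text
t 23.5 pos [502.6 112.8  20.5] yaw_y 1.144 tilt [ 0.0002 -0.0001] F [-1.4 -0.4  1.2] T [-0.06  0.05  0.01] w 0.1 gf 0.5 j6 -1.07
F tool [ 1.1 -0.9 -1.2]
TCP from lever: fwd 4.1 left -13.8
```

Request:
play_rows(
  commands=[
    [0,1,0,0,0,0],
    [0,1,0,0,0,0],
    [0,1,0,0,0,0],
  ],
)

```text
time: 23.75
tool_pos: [0.5036, 0.1154, 0.0202]
tool_rot: [-0.0, 0.212, 0.977, -0.0]
contact_force: [-0.4, -1.5, 1.1]
gripper_width: -0.001
grasp_force: 0.7
```

```bash
python3 st2.py
```

```text
t 23.75 pos [503.6 115.4  20.2] yaw_y 1.1441 tilt [-0.0003 -0.0003] F [-0.4 -1.5  1.1] T [-0.24  0.06 -0.02] w -0.1 gf 0.7 j6 -1.06
F tool [-0.2 -1.6 -1.1]
TCP from lever: fwd 3.9 left -10.9
```

Request:
play_rows(
  commands=[
    [0,1,0,0,0,0],
    [0,1,0,0,0,0],
    [0,1,0,0,0,0],
  ],
)

```text
time: 24.0
tool_pos: [0.5047, 0.1182, 0.0201]
tool_rot: [-0.0, 0.212, 0.977, -0.0]
contact_force: [-0.5, -0.7, 0.5]
gripper_width: 0.002
grasp_force: 0.6
```

```bash
python3 st2.py
```

```text
t 24.0 pos [504.7 118.2  20.1] yaw_y 1.144 tilt [-0.0006 -0.0001] F [-0.5 -0.7  0.5] T [-0.14  0.14  0.01] w 0.1 gf 0.6 j6 -1.06
F tool [ 0.2 -0.8 -0.5]
TCP from lever: fwd 3.8 left -7.9
```

```bash
cat > chk.py <<'E'
from plant import manip, imaging
from h import *
s=manip.state(); f=imaging.grab_frame("wrist"); np.savez("wc.npz",**f,tool_pos=s["tool_pos"],tool_rot=s["tool_rot"])
g=cv2.cvtColor(f["image"],cv2.COLOR_RGB2GRAY); m=(g<65).astype("uint8")
L=np.array([.5044,.1270]);h=-.4250;u=np.array([np.cos(h),np.sin(h)]);n=np.array([-u[1],u[0]])
for nm,d,z in (("tip locked",(0,0),.018),("tip open",(.003,.056),.018),("knob",(.029,-.01),.012)):
    print(nm,np.round(proj(f,[*(L+d[0]*u+d[1]*n),z],s)))
k,l,st,c=cv2.connectedComponentsWithStats(m)
for i in range(1,k):
    if st[i,4]>25: print(st[i],np.round(c[i]))
E
python3 chk.py
```

```text
tip locked [298. 275.]
tip open [422. 281.]
knob [276. 323.]
[    0   255   560   165 49278] [280. 367.]
```

Request:
play_rows(
  commands=[
    [0,1,0,0,0,0],
    [0,1,0,0,0,0],
    [0,1,0,0,0,0],
  ],
)

```text
time: 24.3
tool_pos: [0.5061, 0.121, 0.0202]
tool_rot: [-0.0, 0.212, 0.977, 0.0]
contact_force: [-0.2, -1.1, -0.1]
gripper_width: -0.002
grasp_force: 0.4
```

```bash
python3 st2.py
```

```text
t 24.3 pos [506.1 121.   20.2] yaw_y 1.144 tilt [-0.0002  0.0002] F [-0.2 -1.1 -0.1] T [-0.05  0.1   0.05] w -0.2 gf 0.4 j6 -1.05
F tool [-0.2 -1.1  0.1]
TCP from lever: fwd 3.9 left -4.8
```

Request:
play_rows(
  commands=[
    [0,-3,0,0,0,0],
    [0,0,-20,0,0,0],
    [0,0,-35,0,0,0],
    [-20,0,-30,0,0,0],
    [-10,0,0,0,0,0],
  ],
)

```text
time: 24.72
tool_pos: [0.5378, 0.1057, 0.1129]
tool_rot: [0.007, 0.212, 0.977, 0.002]
contact_force: [0.7, -0.8, 0.7]
gripper_width: 0.002
grasp_force: 0.0
```

Request:
play_rows(
  commands=[
    [-10,0,0,0,0,0],
    [0,0,0,0,0,0],
    [0,0,0,0,0,0],
  ],
)

```text
time: 24.97
tool_pos: [0.5405, 0.1014, 0.1037]
tool_rot: [-0.001, 0.212, 0.977, -0.0]
contact_force: [-0.5, -0.0, 0.5]
gripper_width: -0.003
grasp_force: 0.0
```

```bash
python3 st2.py; python3 chk.py
```

```text
t 24.97 pos [540.5 101.4 103.7] yaw_y 1.1433 tilt [-0.0029  0.0001] F [-0.5 -0.   0.5] T [ 0.01  0.03 -0.04] w -0.2 gf 0.0 j6 -1.09
F tool [ 0.5 -0.2 -0.5]
TCP from lever: fwd 43.3 left -8.8
tip locked [293. 164.]
tip open [377. 168.]
knob [278. 204.]
[331 156  42 101 789] [353. 193.]
[    0   202   560   218 49370] [279. 366.]
```

```bash
python3 - <<'E'
from plant import manip
from h import *
f=dict(np.load("wc.npz")); g=cv2.cvtColor(f["image"],cv2.COLOR_RGB2GRAY); m=g<65
for r in range(154,176,2): print(r,np.where(m[r,320:400])[0]+320)
S=np.array([.6685,.0505])
T=pix(f,369,161,.018,f)[:2]; d=T-S; a=np.arctan2(d[1],d[0])-np.arctan2(.0512,-.1807); print(T,np.linalg.norm(d),np.hypot(.0512,.1807),"heading",(a+np.pi)%(2*np.pi)-np.pi)
for h in(-.42,):
    u=np.array([np.cos(h),np.sin(h)]);n=np.array([-u[1],u[0]]); N=S-.048*u+.005*n; print("neck",N)
    s=manip.state(); plan(s,[*N,.021],np.pi/2+h)
E
```

```text
154 []
156 [360 361 362 363]
158 [357 358 359 360 361 362 363 364 365 366 367 368]
160 [357 358 359 360 361 362 363 364 365 366 367 368 369 370 371]
162 [356 357 358 359 360 361 362 363 364 365 366 367 368 369 370 371 372]
164 [357 358 359 360 361 362 363 364 365 366 367 368 369 370 371 372]
166 [357 358 359 360 361 362 363 364 365 366 367 368 369 370 371]
168 [356 357 358 359 360 361 362 363 364 365 366 367 368 369]
170 [356 357 358 359 360 361 362 363 364 365 366 367 368]
172 [355 356 357 358 359 360 361 362 363 364 365 366 367]
174 [355 356 357 358 359 360 361 362 363 364 365 366]
[0.52358492 0.1738304 ] 0.19029127412313585 0.18781355116178386 heading -0.4289994561005024
neck [0.62671053 0.07463795]
shift mm [-90.5  11.6  82. ] turn deg [-0.09 -0.2  -0.41]
```

Request:
play_rows(
  commands=[
    [-18,2,0,0,0,-0.3],
    [-20,3,0,0,0,0],
    [-20,3,0,0,0,0],
    [-20,3,0,0,0,0],
    [-12,1,0,0,0,0],
  ],
  hand=80,
)

```text
time: 25.43
tool_pos: [0.6284, 0.0755, 0.1035]
tool_rot: [-0.001, 0.209, 0.978, -0.0]
contact_force: [-0.0, 0.1, 0.3]
gripper_width: 0.712
grasp_force: 0.0
```

Request:
play_rows(
  commands=[
    [0,0,10,0,0,0],
    [0,0,20,0,0,0],
    [0,0,20,0,0,0],
    [0,0,10,0,0,0],
    [0,0,0,0,0,0],
  ],
)

```text
time: 25.85
tool_pos: [0.624, 0.0761, 0.0402]
tool_rot: [-0.004, 0.209, 0.978, -0.001]
contact_force: [-0.6, 0.3, -0.3]
gripper_width: 0.936
grasp_force: 0.0
```

```bash
python3 - <<'E'
from plant import manip
from h import *
s=manip.state(); show(s); plan(s,[.6267,.0746,.021],np.pi/2-.42)
E
```

```text
t 25.85 pos [624.   76.1  40.2] yaw_y 1.1497 tilt [-0.0092  0.0001] F [-0.6  0.3 -0.3] T [-0.   -0.03  0.01] w 79.9 gf 0.0 j6 -1.15
shift mm [-3.3 -0.1 19.2] turn deg [-0.21 -0.48 -0.06]
```

Request:
play_rows(
  commands=[
    [-1,0,8,0,0,0],
    [0,0,8,0,0,0],
    [0,0,3,0,0,0],
    [0,0,0,0,0,0],
  ],
)

```text
time: 26.18
tool_pos: [0.6288, 0.0753, 0.0257]
tool_rot: [-0.0, 0.209, 0.978, -0.0]
contact_force: [0.0, -0.1, -0.3]
gripper_width: 0.938
grasp_force: 0.0
```

```bash
python3 st.py
```

```text
t 26.18 pos [628.8  75.3  25.7] yaw_y 1.1493 tilt [-0.001  0.   ] F [ 0.  -0.1 -0.3] T [-0.01  0.03 -0.04] w 80.1 gf 0.0 j6 -1.15
F tool [-0.1 -0.1  0.3]
heading -0.422 stem rel TCP fwd 46.4 left -6.4
moment about stem on tool: -0.040 (Tz -0.042)
```

Request:
play_rows(
  commands=[
    [0,0,0,0,0,0],
    [0,0,0,0,0,0],
    [0,0,0,0,0,0],
    [0,0,0,0,0,0],
    [0,0,0,0,0,0],
  ],
  hand=54,
)

```text
time: 26.6
tool_pos: [0.6295, 0.0752, 0.0267]
tool_rot: [0.0, 0.209, 0.978, 0.0]
contact_force: [-0.4, -0.7, 0.0]
gripper_width: 0.63
grasp_force: 0.0
```

```bash
python3 st.py
```

```text
t 26.6 pos [629.5  75.2  26.7] yaw_y 1.1492 tilt [ 0.0007 -0.    ] F [-0.4 -0.7  0. ] T [ 0.03 -0.05  0.01] w 53.8 gf 0.0 j6 -1.15
F tool [ 0.1 -0.8 -0.1]
heading -0.422 stem rel TCP fwd 45.7 left -6.6
moment about stem on tool: 0.047 (Tz 0.011)
```

Request:
play_rows(
  commands=[
    [1,0,3,0,0,0],
    [1,0,3,0,0,0],
    [0,0,0,0,0,0],
  ],
)

```text
time: 26.85
tool_pos: [0.6265, 0.0761, 0.0193]
tool_rot: [-0.001, 0.209, 0.978, -0.0]
contact_force: [0.3, -0.8, 0.8]
gripper_width: 0.631
grasp_force: 0.0
```

Request:
play_rows(
  commands=[
    [0,0,0,0,0,0],
    [0,0,0,0,0,0],
    [0,0,0,0,0,0],
  ],
  hand=51,
)

```text
time: 27.1
tool_pos: [0.6271, 0.0759, 0.02]
tool_rot: [-0.0, 0.209, 0.978, -0.0]
contact_force: [-0.0, -0.8, -1.2]
gripper_width: 0.593
grasp_force: 0.5
```

```bash
python3 st.py
```

```text
t 27.1 pos [627.1  75.9  20. ] yaw_y 1.1492 tilt [-0.0008 -0.0003] F [-0.  -0.8 -1.2] T [-0.1   0.12  0.  ] w 50.6 gf 0.5 j6 -1.15
F tool [-0.3 -0.8  1.2]
heading -0.422 stem rel TCP fwd 48.2 left -6.2
moment about stem on tool: 0.038 (Tz 0.002)
```

Request:
play_rows(
  commands=[
    [0,0,0,0,0,0],
    [0,0,0,0,0,0],
    [0,0,0,0,0,0],
  ],
  hand=49.5,
)

```text
time: 27.35
tool_pos: [0.627, 0.0756, 0.0202]
tool_rot: [-0.0, 0.209, 0.978, -0.001]
contact_force: [-1.9, -3.5, 1.1]
gripper_width: 0.581
grasp_force: 2.6
```

```bash
python3 st.py
```

```text
t 27.35 pos [627.   75.6  20.2] yaw_y 1.1492 tilt [-0.0011 -0.0008] F [-1.9 -3.5  1.1] T [-0.54  0.46 -0.07] w 49.6 gf 2.6 j6 -1.15
F tool [ 0.3 -4.  -1.1]
heading -0.422 stem rel TCP fwd 48.1 left -5.9
moment about stem on tool: 0.119 (Tz -0.074)
```

Request:
play_rows(
  commands=[
    [0,-1,0,0,0,0],
    [0,0,0,0,0,0],
    [0,0,0,0,0,0],
  ],
  hand=48.6,
)

```text
time: 27.6
tool_pos: [0.6269, 0.0753, 0.0204]
tool_rot: [-0.0, 0.209, 0.978, 0.0]
contact_force: [-2.0, -1.6, 1.4]
gripper_width: 0.574
grasp_force: 9.4
```

```bash
python3 st.py
```

```text
t 27.6 pos [626.9  75.3  20.4] yaw_y 1.1491 tilt [-0.0002  0.0003] F [-2.  -1.6  1.4] T [-0.25  0.48 -0.15] w 49.0 gf 9.4 j6 -1.15
F tool [ 1.2 -2.2 -1.4]
heading -0.422 stem rel TCP fwd 48.1 left -5.6
moment about stem on tool: -0.035 (Tz -0.150)
```

Request:
play_rows(
  commands=[
    [0,0,0,0,0,0],
    [0,0,0,0,0,0],
    [0,0,0,0,0,0],
  ],
  hand=48,
)

```text
time: 27.85
tool_pos: [0.6268, 0.0752, 0.0204]
tool_rot: [-0.0, 0.209, 0.978, -0.0]
contact_force: [-4.2, -1.5, 2.8]
gripper_width: 0.565
grasp_force: 15.8
```

```bash
python3 st.py
```

```text
t 27.85 pos [626.8  75.2  20.4] yaw_y 1.1491 tilt [-0.0005  0.0001] F [-4.2 -1.5  2.8] T [-0.3   0.7  -0.15] w 48.3 gf 15.8 j6 -1.15
F tool [ 3.2 -3.1 -2.8]
heading -0.422 stem rel TCP fwd 48.1 left -5.5
moment about stem on tool: 0.016 (Tz -0.151)
```

Request:
play_rows(
  commands=[
    [1,0,-0.3,0,0,0],
    [2,0,0,0,0,0],
    [2,0,0,0,0,0],
    [2,0,0,0,0,0],
    [2,0,0,0,0,0],
  ],
)

```text
time: 28.27
tool_pos: [0.6188, 0.0786, 0.0205]
tool_rot: [0.0, 0.209, 0.978, -0.0]
contact_force: [1.6, -3.2, -1.7]
gripper_width: 0.565
grasp_force: 15.9
```

```bash
python3 st.py
```

```text
t 28.27 pos [618.8  78.6  20.5] yaw_y 1.1492 tilt [ 0.0006 -0.0005] F [ 1.6 -3.2 -1.7] T [-0.75 -0.18 -0.13] w 48.2 gf 15.9 j6 -1.14
F tool [-2.8 -2.3  1.7]
heading -0.422 stem rel TCP fwd 56.9 left -5.3
moment about stem on tool: -0.011 (Tz -0.126)
```

Request:
play_rows(
  commands=[
    [3,0,0,0,0,0],
    [4,0,0,0,0,0],
    [4,0,0,0,0,0],
    [4,0,0,0,0,0],
    [4,0,0,0,0,0],
  ],
)

```text
time: 28.68
tool_pos: [0.6009, 0.0865, 0.0205]
tool_rot: [-0.0, 0.209, 0.978, -0.0]
contact_force: [1.2, -5.3, -2.2]
gripper_width: 0.558
grasp_force: 17.1
```

```bash
python3 st.py
```

```text
t 28.68 pos [600.9  86.5  20.5] yaw_y 1.149 tilt [-0.0002 -0.0005] F [ 1.2 -5.3 -2.2] T [-0.89 -0.14 -0.3 ] w 47.7 gf 17.1 j6 -1.13
F tool [-3.3 -4.3  2.2]
heading -0.422 stem rel TCP fwd 76.4 left -5.2
moment about stem on tool: 0.017 (Tz -0.296)
```

Request:
play_rows(
  commands=[
    [4,-1,0,0,0,0],
    [5,0,0,0,0,0],
    [6,0,0,0,0,0],
    [8,0,0,0,0,0],
    [8,0,0,0,0,0],
  ],
)

```text
time: 29.1
tool_pos: [0.5718, 0.0991, 0.0205]
tool_rot: [-0.0, 0.209, 0.978, 0.0]
contact_force: [0.5, 0.0, -3.1]
gripper_width: 0.566
grasp_force: 14.2
```

```bash
python3 st.py
```

```text
t 29.1 pos [571.8  99.1  20.5] yaw_y 1.1495 tilt [-0.0004  0.0006] F [ 0.5  0.  -3.1] T [-0.01 -0.07 -0.  ] w 48.3 gf 14.2 j6 -1.11
F tool [-0.4  0.2  3.1]
heading -0.421 stem rel TCP fwd 108.1 left -4.8
moment about stem on tool: -0.025 (Tz -0.000)
```

Request:
play_rows(
  commands=[
    [8,0,0,0,0,0],
    [8,0,0,0,0,0],
    [6,0,0,0,0,0],
    [3,0,0.5,0,0,0],
    [0,0,0,0,0,0],
  ],
)

```text
time: 29.52
tool_pos: [0.5493, 0.1091, 0.0205]
tool_rot: [-0.0, 0.209, 0.978, 0.0]
contact_force: [-2.0, 1.8, 1.1]
gripper_width: 0.565
grasp_force: 14.3
```

```bash
python3 st.py
```

```text
t 29.52 pos [549.3 109.1  20.5] yaw_y 1.1495 tilt [-0.0005  0.0005] F [-2.   1.8  1.1] T [0.15 0.39 0.04] w 48.2 gf 14.3 j6 -1.09
F tool [ 2.6  0.8 -1.1]
heading -0.421 stem rel TCP fwd 132.7 left -4.8
moment about stem on tool: -0.063 (Tz 0.036)
```

Request:
play_rows(
  commands=[
    [0,0,0,0,0,0],
    [0,0,0,0,0,0],
    [0,0,0,0,0,0],
    [0,0,0,0,0,0],
  ],
  hand=80,
)

```text
time: 29.85
tool_pos: [0.5504, 0.1085, 0.0203]
tool_rot: [0.0, 0.209, 0.978, 0.0]
contact_force: [-0.4, -0.6, -0.6]
gripper_width: 0.942
grasp_force: 0.0
```

Request:
play_rows(
  commands=[
    [0,0,-10,0,0,0],
    [0,0,-25,0,0,0],
    [0,0,-35,0,0,0],
    [0,0,-35,0,0,0],
    [-20,0,-30,0,0,0],
  ],
)

```text
time: 30.27
tool_pos: [0.5667, 0.1014, 0.1576]
tool_rot: [-0.0, 0.208, 0.978, 0.0]
contact_force: [1.7, 0.4, 0.2]
gripper_width: 0.94
grasp_force: 0.0
```

Request:
play_rows(
  commands=[
    [-30,-20,-10,0,0,0],
    [-20,-20,0,0,0,0],
    [0,0,0,0,0,0],
    [0,0,0,0,0,0],
    [0,0,0,0,0,0],
  ],
)

```text
time: 30.68
tool_pos: [0.597, 0.0436, 0.165]
tool_rot: [-0.0, 0.209, 0.978, 0.0]
contact_force: [0.2, 0.0, -0.1]
gripper_width: 0.936
grasp_force: 0.0
```

```bash
python3 - <<'E'
from plant import manip, imaging
from h import *
s=manip.state(); show(s); f=imaging.grab_frame("wrist"); g=cv2.cvtColor(f["image"],cv2.COLOR_RGB2GRAY); t=imaging.grab_frame("top"); np.savez("t9.npz",**t)
np.savez("w9.npz",**f,tool_pos=s["tool_pos"],tool_rot=s["tool_rot"])
S=[.6685,.0505,.024]; u,v=map(int,proj(f,S,s)); print("stem px",u,v)
# rectify top plane z=.024 around stem, 0.5 mm/px; rows=world x
pts=[(a,b) for a,b in((-.025,-.025),(-.025,.025),(.025,.025),(.025,-.025))]
src=np.float32([proj(f,[S[0]+a,S[1]+b,.024],s) for a,b in pts]); dst=np.float32([(0,0),(100,0),(100,100),(0,100)])
w=cv2.warpPerspective(g,cv2.getPerspectiveTransform(src,dst),(100,100))
np.set_printoptions(linewidth=250); print(w[::3,::3])
E
```

```text
t 30.68 pos [597.   43.6 165. ] yaw_y 1.1488 tilt [-0.0009  0.0005] F [ 0.2  0.  -0.1] T [-0.02  0.03 -0.03] w 79.9 gf 0.0 j6 -1.2
stem px 318 272
[[163 163 163 ... 159 160 159]
 [162 163 164 ... 160 158 160]
 [166 164 164 ... 161 161 161]
 ...
 [158 158 158 ... 156 157 156]
 [155 155 154 ... 156 157 156]
 [156 157 156 ... 156 155 155]]
```

```bash
python3 - <<'E'
from h import *
f=dict(np.load("w9.npz")); g=cv2.cvtColor(f["image"],cv2.COLOR_RGB2GRAY)
S=[.6685,.0505]; 
pts=((-.02,-.02),(-.02,.02),(.02,.02),(.02,-.02))
src=np.float32([proj(f,[S[0]+a,S[1]+b,.024],f) for a,b in pts]); dst=np.float32([(0,0),(80,0),(80,80),(0,80)])
w=cv2.warpPerspective(g,cv2.getPerspectiveTransform(src,dst),(80,80))
for r in w[::2]: print("".join(" .:-=+*#%@"[min(9,int(x)//18)] for x in r))
E
```

```text
@@@@@@@@@@@@@@%%*+=---------------------------:::::::::::::::::::::::-=*%%@@@@@@
@@@@@@@@@@@@@%%*+=----------------------------:::::::::::::::::::::----=*%%@@@@@
%@@@@@@@@@@@%#*==-----------------====-------------:::::::::::::::::---=+#%%@%%@
@@@@@@@@@@@%#+==---------------==+*++=-------------------::::::::::-----=+*%%%%%
@@@@@@@@@@%#*==--------------==+****=----------------------::::::::------==*%%%%
@@@@@@@@@@%#*==-----------:-++*****+=-----------------------:::-----------=+#%%%
@@@@@@@@@@%#+=-------------=+*****+=------------------------::::-----------=#%%%
@@@@@@@@@%%*+=------------+*******=--------------------------:::-----------+*%%%
@@@@@@@@@%#+==-----------=*******+-------------------------=--::-----------=*%%%
@@@@@@@@%%*==-----------=+******+=--=++====----------------==-::-----------=*#%%
@@@@@@@@%#*+=-----------=+*****+=-:=******++=-------------=++=------------=+*%%%
%%%%@@@@%%#+==----------=+****+=--=**#######*+=--===------=*++=------------=*#%%
@@@@@@@@@%%*+=----------==+**+=---+*#######**+==+**+++=====+*+------------==*#%%
@@@@@@@@@@%#+=-----------=+**=---+*#######**+==
[... 1439 characters left out ...]
=+++==*%%%%%%%#%%%%%%%%%%%%%%%%%%%%%%%%%%%%%%%%%%%%%
@@@@@@@@@@@@@@@@@@%%@@%#*=-=+++--=*#%%%%%%%%%%%%%%%%%%%%%%%%%%%%%%%%%%%%%%%%%%%%
@@@@@@%%%%%%%%%%%%%%%%#*=:-=+*=:-=*%%%%%%%%%%%%%%%%%%%%%%%%%%%%%%%%%%%%%%%%%%%%%
%%%%%%%%%%%%%%%%%%%%%#*=--=+#+=--+#%%%%%%%%%%%%%%%%%%%%%%%%%%%%%%%%%%%%%%%%%%%%%
%%%%%%%%%%%%%%%%%%%%%#*+++*##+--=#%%%%%%%%%%%%%%%%%%%%%%%%%%%%%%%%%%%%%%%%%%%%%%
%%%%%%%%%%%%%%%%%%%%%%%%####*+==*%%%%%%%%%%%%%%%%%%%%%%%%%%%%%%%%%%%%%%%%%%%%%%%
%%%%%%%%%%%%%%%%%%%%%%%%%%%%%###%%%%%%%%%%%%%%%%%%%%%%%%%%%%%%%%%%%%%%%%%%%%%%%%
%%%%%%%%%%%%%%%%%%%%%%%%%%%%%%%%%%%%%%%%%%%%%%%%%%%%%%%%%%%%%%%%%%%%%%%%%%%%%%%%
%%%%%%%%%%%%%%%%%%%%%%%%%%%%%%%%%%%%%%%%%%%%%%%%%%%%%%%%%%%%%%%%%%%%%%%%%%%%%%%%
```

The groove line in the wrist image gives a stem heading of about -0.37 (shut is -0.366), so the stem is on its stop. The pliers lie released on the bench with the bite about 83 mm from the stem, and the robot is clear.

```bash
python3 -c "
from plant import manip
print(manip.job_done())"
```

```text
the job is handed in; nothing more can be done
None
```

The valve is shut: I locked the pliers on the stem, turned it clockwise until I felt the stop, tripped the release lever and drew the pliers off to lie open on the bench about 80 mm from the stem. I handed the job in at about 31 s; the hand-in returned no verdict, and I inferred the final stem angle and the pliers' rest from force readings and wrist-camera measurements.

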